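Set out the coffee board

TASK

Set out the coffee things on the wooden serving board, whose two end places are already taken by the sugar bowl and the teal mug. Stand the coffee jar on the middle place, the upside-down green glass on the place between the coffee jar and the sugar bowl, the small brown jug on the place between the coffee jar and the mug, and then the little amber tea glass on top of the coffee jar's lid, each upright as it stands now and well centred (the jug by its round belly). Leave the sugar bowl, the mug, the big amber beaker and the clear glass cup where they are.

Things in the scene. Friction and masses are not known exactly. Their poses are not given: they have to be found in the camera images.
- board: fixed brown wooden board, 100 x 540 x 14 mm, with five round inlaid places (84 mm wide, flush) in a row, at y = -0.22, -0.11, 0, 0.11, 0.22 and x = 0. Origin: centre of its underside, below the middle place; y along the row, x across it away from the robot, z up; top at z = 0.014. Turned up to 7 degrees. Sugar bowl and mug stand on the end places; which is at which end changes.
- jar_mid (a point): loose round jar of coffee with a flat wooden lid (the lid does not come off), 66 mm in diameter all the way up, 106 mm high, about 0.34 kg; the point is its centre, 53 mm above its underside, z up. Its flat lid top is 53 mm above the point.
- jug_mid (a point): loose small brown ceramic jug with spout and handle, 93 mm high, about 0.33 kg; the point is the centre of its round belly, 46.5 mm above its underside. The handle points along the point's -y axis and ends 59 mm from the point; the spout side ends 30 mm from it at +y. Along the point's x axis the belly is 62 mm wide 31 mm up, narrowing to 48 mm near the top: grip along x.
- glass_mid (a point): loose green drinking glass standing upside down, a round closed cylinder 52 mm in diameter and 100 mm high, about 0.16 kg; the point is its centre, 50 mm above its lower end, z up.
- tea_mid (a point): loose little amber tea glass, upright and open, 39 mm in diameter at the rim, 36 mm at the foot, 52 mm high, about 0.09 kg; the point is its centre, 26 mm above its underside, z up.
- sugar_mid (a point): sugar bowl with knobbed cover, 68 mm in diameter, 70 mm high, loose, standing on one end place of the board; the point is its centre, 35 mm above its underside. Not to be moved.
- mug_mid (a point): teal mug, 68 mm in diameter, 99 mm with its handle (point's -y, turned toward the robot's side of the board), 73 mm high, loose, standing on the other end place; the point is the middle of its overall extent, 36.5 mm above its underside. Not to be moved.
- beaker_mid (a point): bystander: big upright amber beaker, 64 mm in diameter, 110 mm high, loose, in the row of things on the worktop; the point is its centre, 55 mm up. Not to be moved.
- cup_mid (a point): bystander: clear pressed-glass cup with handle, 45 x 77 mm, 51 mm high (handle to the point's -y), loose; the point is the middle of its overall extent, 25.5 mm up. Not to be moved. Cup, beaker, coffee jar, jug, green glass and tea glass stand in any order in a loose row in front of the board, about 110 to 170 mm apart.
There are look-alikes about, which are no part of the job. Leave any black look-alike of the part that bears jug_mid alone. Leave any purple look-alike of the part that bears glass_mid alone.

How it is judged:
At the end, for the whole second after the job is handed in: Jar on the middle place, glass next to it on the sugar bowl's side, jug (its belly) next to it on the mug's side, each within 15 mm along and across the board; tea glass on the jar's lid within 14 mm of its centre each way; all upright within 7 degrees and at rest (x of jar_mid in the frame of board between -0.015 and 0.015 m and y of jar_mid in the frame of board between -0.015 and 0.015 m and ((y of sugar_mid in the frame of board above 0 m and x of glass_mid in the frame of board between -0.015 and 0.015 m and y of glass_mid in the frame of board between 0.095 and 0.125 m and x of jug_mid in the frame of board between -0.015 and 0.015 m and y of jug_mid in the frame of board between -0.125 and -0.095 m) or (y of sugar_mid in the frame of board below 0 m and x of glass_mid in the frame of board between -0.015 and 0.015 m and y of glass_mid in the frame of board between -0.125 and -0.095 m and x of jug_mid in the frame of board between -0.015 and 0.015 m and y of jug_mid in the frame of board between 0.095 and 0.125 m)) and z of jar_mid in the frame of board between 0.061 and 0.073 m and angle between each of jar_mid, jug_mid, glass_mid, tea_mid's own z axis and vertical below 0.12 rad and linear speed of each of jar, jug, glass, tea below 0.02 m/s and z of jug_mid in the frame of board between 0.0545 and 0.0665 m and z of glass_mid in the frame of board between 0.058 and 0.07 m and z of tea_mid in the frame of board between 0.14 and 0.152 m and x of tea_mid in the frame of jar_mid between -0.014 and 0.014 m and y of tea_mid in the frame of jar_mid between -0.014 and 0.014 m); the robot touches nothing.
It fails at once if the sugar bowl or the mug is shifted by more than 20 mm (distance of any of sugar_mid, mug_mid from where it was at the start of the episode above 0.02 m).
It fails at once if the amber beaker or the glass cup is shifted by more than 25 mm (distance of any of beaker_mid, cup_mid from where it was at the start of the episode above 0.025 m).
It also fails if it takes over 120 s, if anything falls off the work surface, if the arm or the gripper's body presses on something with over 40 N, if the wrist force passes 120 N, or if a joint passes its speed limit or range.

ROBOT

A 6-joint arm with a two-finger parallel gripper is mounted at the origin on a cart in front of the work surface, level with it; the furniture and walls round the work are solid. World frame = base frame: x ahead of the robot, y to its left, z up, the work surface at z = 0. Lengths are in m, angles in rad, forces in N, time in s.
With the tool pointing down it reaches from about 0.35 to 0.875 m from the base axis. Payload 4.2 kg.
Tool frame: the origin (TCP) lies at the centre of the arm's flange, where the gripper is bolted on; the fingertips stand 182 mm ahead of it and the grasp point (between the pads) lies 164 mm ahead of it; y points along the fingers, x is the direction in which the jaws open and shut, and the axes are right-handed (so a half turn about y gives the same grasp; the last joint's range is limited). The gripper opens to 87 mm and grips with 3 to 60 N. Pads are 19 mm wide; open, the fingers measure 117 mm over their backs; the gripper's body (75 mm by 190 mm) begins 51 mm behind the grasp point.
Start: joints at [-0.983, 0.385, 0.008, 0, -1.194, -0.259], TCP at [0.202, -0.591, 0.405] pointing down, gripper open.
Joint ranges: [-3.14, 3.14], [-1.21, 2.06], [-1.07, 1.41], [-3.16, 2.05], [-2.99, -0.16], [-3.1, 3.1]. Speed limits (rad/s): [2.79, 2.79, 3.14, 3.14, 3.14, 3.14].

INTERFACE

Orientations are given as a rotation vector (axis times angle).
In Python, from station import robot gives the robot as it stands.
- The arm moves only by the shell command python3 -m jog 'ROWS' [FORCE]. ROWS is JSON, a list of rows, each a list of 7 numbers: the shift along the tool's x, y, z in m, then the turn, a rotation vector about the tool's x, y, z in rad, then the opening, from 0 (shut) to 1 (fully open). A call has 1 to 12 rows; each row shifts and turns the commanded pose from where the row before left it, along the tool's axes as they then stand; what a row does not reach is not made up. A row lasts 1/8 s, in which the tool goes at most 62.5 mm and 10.7 degrees, less where a joint would pass 70% of its speed; a pose out of reach is approached as far as the arm can. A call with a gripper value outside its range is refused whole. The fingers move at their own pace and stop on an object; FORCE is the grip in N (left out, the last holds). Time passes only in rows, so rows that do not move let the fingers close. It gives the time, the measured TCP pose, the force and the opening at its end, in the units of the state.
- robot.observe(): the state, without advancing time (a new reading comes with each control period).
- robot.camera(name): name is "side" or "top" or "wrist"; returns the picture (400x640x3 uint8, red, green, blue); there is no depth.
- robot.calibration(name): a dict with "K" (3x3 intrinsics, pixels), "R" (3x3) and "t" (3): a world point X has camera coordinates R X + t. Camera axes: x right, y down, z forward; pixel columns grow to the right and rows downward; lengths in m; the calibration is good to about 2 mm. The wrist camera is an equidistant fisheye: a pixel r from the principal point sees the ray r / f radians off the axis. A picture is of the moment at which its call begins: read the wrist's pose just before it. calibration takes no time and is no camera call; for the wrist camera it gives the pose at the moment of the call.
- robot.finish_job(): hands the job in, once; it reports no verdict.
The state is a dict: "t": time; "joint_pos": joint angles; "dq": joint speeds; "joint_efforts": joint torques, N m; "tool_pos": TCP position; "tcp_rot": TCP orientation; "wrist_force": force on the tool from outside, world axes, zero at the start; "moment": the same for the moment, N m; "gripper_width": opening from 0.0 (shut) to 1.0 (fully open).
Only numpy, scipy, OpenCV 4.12 (cv2) and the standard library are available. Lean on these libraries where they do the work, as an engineer would, in place of code of your own. Each camera call takes 0.05 s, during which the arm holds its last target.

## Working session

There is one attempt and no reset: what is moved stays moved. The work goes in short steps, Python scripts to look and compute and a shell command to move; the robot and the scene stay as the last step left them, time stands still between calls to the robot, and variables do not carry over. Pictures are saved under pics/ and viewed, and the job is handed in when it is done.

```bash
ls; mkdir -p pics; python3 - <<'E'
from station import robot
import cv2,numpy as np
print(robot.observe())
for n in ["side","top","wrist"]:
    c=robot.calibration(n); print(n,np.round(c["K"],1).tolist(),np.round(c["R"],3).tolist(),np.round(c["t"],3).tolist())
    cv2.imwrite(f"pics/{n}0.png",robot.camera(n)[:,:,::-1])
E
```

```text
pics
{'t': 0.0, 'joint_pos': array([-9.83400452e-01,  3.85554657e-01,  6.61175037e-03, -5.13395170e-04,
       -1.19401389e+00, -2.58601692e-01]), 'dq': array([-0.00124181,  0.00142856,  0.00119216,  0.00029914,  0.00123484,
        0.00010355]), 'joint_efforts': array([-2.18412621e-03, -3.90660954e+01,  1.87411255e+01,  4.22020331e+00,
        1.10317284e-02, -2.06816735e-04]), 'tool_pos': array([ 0.20177948, -0.59130641,  0.40365267]), 'tcp_rot': array([-1.03347229, -1.44765405,  1.44549797]), 'wrist_force': array([ 0.3033468 , -0.06709186, -0.60410609]), 'moment': array([-0.05257237, -0.02624823,  0.01378237]), 'gripper_width': 0.9999215647844936}
side [[455.0, 0.0, 315.1], [0.0, 455.0, 204.1], [0.0, 0.0, 1.0]] [[1.0, 0.021, 0.006], [0.018, -0.664, -0.748], [-0.011, 0.748, -0.664]] [-0.472, 0.056, 1.206]
top [[477.6, 0.0, 322.6], [0.0, 477.6, 195.3], [0.0, 0.0, 1.0]] [[0.006, -1.0, 0.002], [-0.991, -0.006, -0.137], [0.137, -0.001, -0.991]] [0.013, 0.502, 1.492]
wrist [[309.7, 0.0, 319.0], [0.0, 309.7, 198.3], [0.0, 0.0, 1.0]] [[-0.322, 0.947, 0.002], [0.911, 0.31, 0.271], [0.256, 0.089, -0.963]] [0.624, -0.033, 0.391]
```

View pics/top0.png

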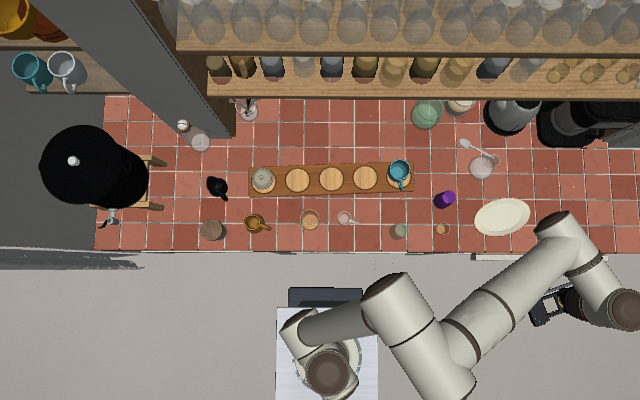

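View pics/side0.png

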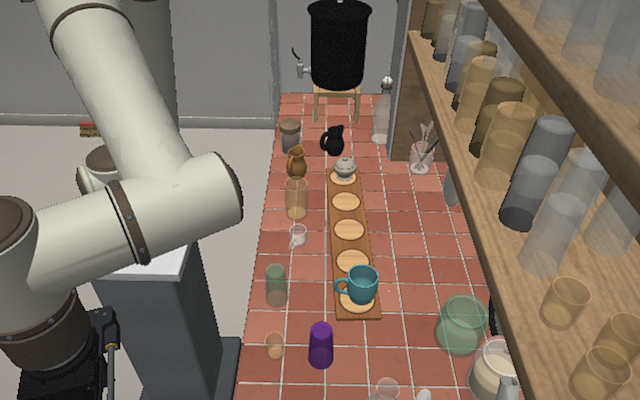

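View pics/wrist0.png

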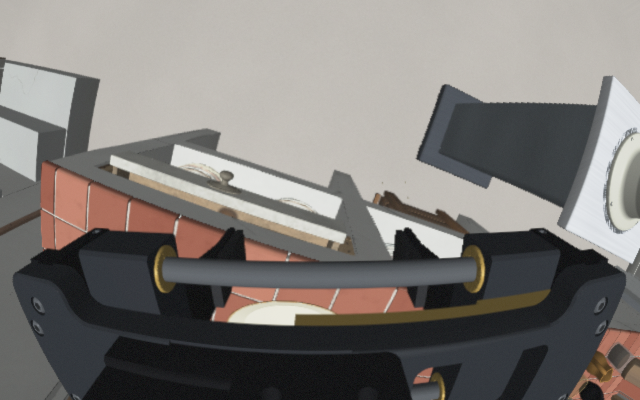

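```bash
cat > h.py <<'E'
from station import robot
import numpy as np,cv2
from scipy.spatial.transform import Rotation as Ro
def ray(n,u,v,c=None):
    c=c or robot.calibration(n);K=np.array(c["K"]);R=np.array(c["R"]);t=np.array(c["t"])
    if n=="wrist":
        d=np.array([(u-K[0,2])/K[0,0],(v-K[1,2])/K[1,1]]);th=np.hypot(*d)
        d=np.array([*(d/th*np.sin(th)),np.cos(th)]) if th>0 else np.array([0,0,1.])
    else: d=np.array([(u-K[0,2])/K[0,0],(v-K[1,2])/K[1,1],1])
    return -R.T@t, R.T@d
def onz(n,u,v,z,c=None):
    o,d=ray(n,u,v,c); return (o+d*(z-o[2])/d[2])
def proj(n,X,c=None):
    c=c or robot.calibration(n);K=np.array(c["K"]);p=np.array(c["R"])@X+np.array(c["t"])
    if n=="wrist":
        r=np.hypot(p[0],p[1]);th=np.arctan2(r,p[2]);return K[0,2]+K[0,0]*th*p[0]/r,K[1,2]+K[1,1]*th*p[1]/r
    p=K@p;return p[:2]/p[2]
def pose():
    s=robot.observe();return np.array(s["tool_pos"]),Ro.from_rotvec(s["tcp_rot"]).as_matrix()
E
python3 - <<'E'
import cv2
im=cv2.imread('pics/top0.png')
cv2.imwrite('pics/c1.png',cv2.resize(im[150:250,195:355],None,fx=5,fy=5,interpolation=cv2.INTER_CUBIC))
cv2.imwrite('pics/c2.png',cv2.resize(im[150:250,325:485],None,fx=5,fy=5,interpolation=cv2.INTER_CUBIC))
im=cv2.imread('pics/side0.png')
cv2.imwrite('pics/c3.png',cv2.resize(im[110:260,250:390],None,fx=4,fy=4,interpolation=cv2.INTER_CUBIC))
cv2.imwrite('pics/c4.png',cv2.resize(im[240:390,240:400],None,fx=4,fy=4,interpolation=cv2.INTER_CUBIC))
from h import *
p,R=pose();print(p,R.round(3))
E
```

```text
[ 0.20178744 -0.59137348  0.4038938 ] [[-0.323 -0.001 -0.946]
 [ 0.946  0.002 -0.323]
 [ 0.002 -1.     0.   ]]
```

View pics/c1.png

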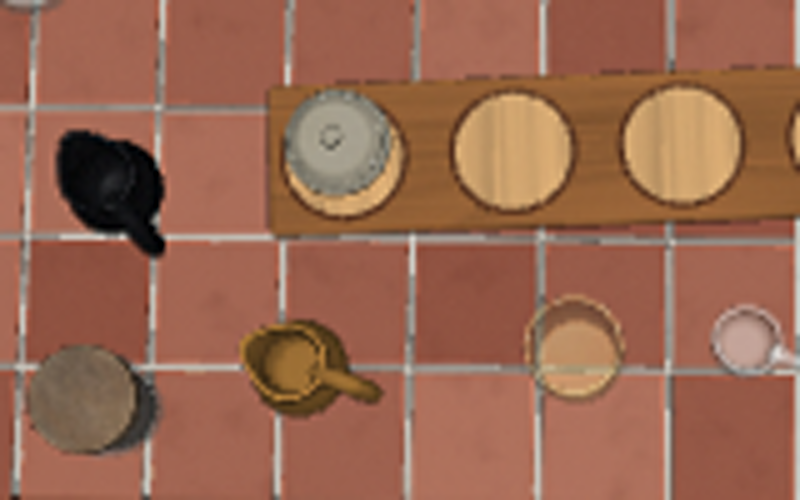

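View pics/c2.png

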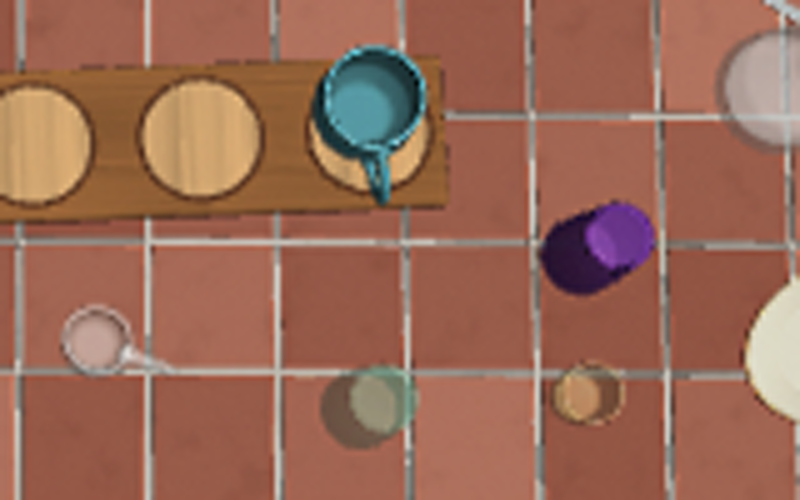

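View pics/c3.png

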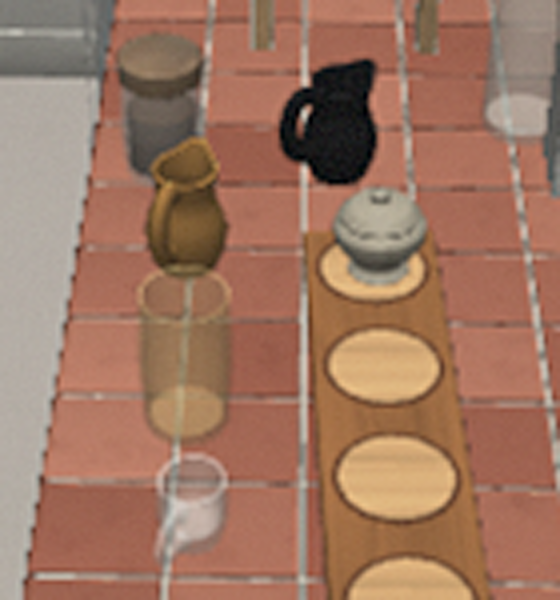

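View pics/c4.png

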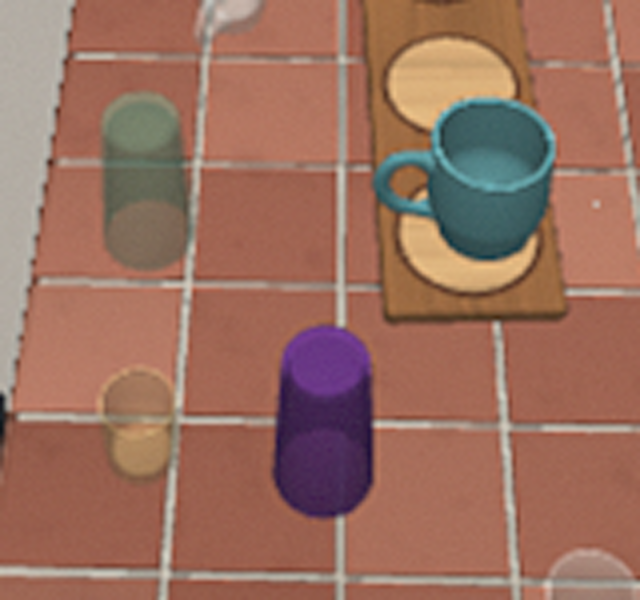

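```bash
python3 - <<'E'
from h import *
im=cv2.imread('pics/top0.png');hsv=cv2.cvtColor(im,cv2.COLOR_BGR2HSV)
# board places by wood colour
m=((hsv[:,:,0]>10)&(hsv[:,:,0]<24)&(hsv[:,:,2]>170)&(hsv[:,:,1]>60)).astype(np.uint8);m[:160]=0;m[200:]=0
n,l,st,ce=cv2.connectedComponentsWithStats(m)
P=[]
for s,c in zip(st[1:],ce[1:]):
    if s[4]>300: w=onz('top',c[0]+0,c[1]+0,.014);P.append(w);print(s,c.round(2),w.round(4))
P=np.array(P);d=P[np.argmin(P[:,1])]-P[np.argmax(P[:,1])];print('yaw',np.arctan2(d[0],-d[1]), np.linalg.norm(d))
def show(k,n,u,v,z): print(k,n,onz(n,u,v,z).round(4))
show('jar','top',82/5+195,399/5+150,.106)
show('jar','side',160/4+250,62/4+110,.106)
show('jugbelly','top',299/5+195,367/5+150,.031)
show('tearim','top',590/5+325,393/5+150,.052)
show('teafoot','top',583/5+325,393/5+150,.0)
show('tearim','side',137/4+240,401/4+240,.052)
show('teafoot','side',141/4+240,455/4+240,.0)
show('green top','side',141/4+240,122/4+240,.1)
show('green base','side',147/4+240,235/4+240,.0)
show('green top','top',383/5+325,400/5+150,.1)
show('sugar knob','top',331/5+195,137/5+150,.084)
show('shelf front bottom','top',175,51,.3)
show('handle tip','top',372/5+195,389/5+150,.06)
show('spout tip','top',245/5+195,340/5+150,.093)
E
```

```text
[354 166  23  23 404] [364.74 177.29] [ 0.5651 -0.1206  0.014 ]
[286 169  23  23 405] [297.09 179.74] [0.5556 0.0996 0.014 ]
[320 168  23  22 406] [330.94 178.52] [ 0.5603 -0.0105  0.014 ]
yaw 0.04323466369486686 0.2204852081503284
jar top [0.385  0.3509 0.106 ]
jar side [0.3889 0.3347 0.106 ]
jugbelly top [0.4111 0.2312 0.031 ]
tearim top [ 0.3969 -0.3613  0.052 ]
teafoot top [ 0.4005 -0.37    0.    ]
tearim side [ 0.3997 -0.3661  0.052 ]
teafoot side [ 0.3989 -0.365   0.    ]
green top side [ 0.3924 -0.2297  0.1   ]
green base side [ 0.3905 -0.2283 -0.    ]
green top top [ 0.3885 -0.2236  0.1   ]
sugar knob top [0.5502 0.2075 0.084 ]
shelf front bottom top [0.8633 0.4249 0.3   ]
handle tip top [0.3954 0.1813 0.06  ]
spout tip top [0.4225 0.2558 0.093 ]
```

```bash
python3 -m jog '[[0,0,0,0,-0.184,0,1],[0,0,0,0,-0.184,0,1],[0,0,0,0,-0.184,0,1],[0,0,0,0,-0.184,0,1],[0,0,0,0,-0.184,0,1],[0,0,0,0,-0.184,0,1],[0,0,0,0,-0.180,0,1],[0,0,0,0,0,0,1]]' 30
cat >> h.py <<'E'
def st(tx=None,ty=None,tz=None):
    """print state; if given target of the GRASP point (world), print needed tool shifts"""
    p,R=pose();s=robot.observe();g=p+R[:,1]*.164
    print('t',round(s['t'],2),'tcp',p.round(4),'grasp',g.round(4),'yaw',np.degrees(np.arctan2(R[1,0],R[0,0])).round(2),'tiltdown',R[:,1].round(3),'F',s['wrist_force'].round(1),'w',round(float(s['gripper_width']),3))
    if tx is not None: print('shift',(R.T@(np.array([tx,ty,tz])-g)).round(4))
E
python3 -c "
from h import *
st(.391,-.228,.20)"
```

```text
t: 1.15
tool_pos: [0.2018, -0.5914, 0.4043]
tcp_rot: [-0.044, 2.202, -2.201]
wrist_force: [-0.1, -0.2, 0.3]
gripper_width: 0.998
t 1.15 tcp [ 0.2018 -0.5914  0.4043] grasp [ 0.2018 -0.5913  0.2403] yaw -177.72 tiltdown [-0.     0.001 -1.   ] F [-0.1 -0.2  0.3] w 0.998
shift [-0.2035  0.0405 -0.3554]
```

```bash
python3 -m jog '[[-0.0254,0.005,-0.0444,0,0,0,1],[-0.0254,0.005,-0.0444,0,0,0,1],[-0.0254,0.005,-0.0444,0,0,0,1],[-0.0254,0.005,-0.0444,0,0,0,1],[-0.0254,0.005,-0.0444,0,0,0,1],[-0.0254,0.005,-0.0444,0,0,0,1],[-0.0254,0.005,-0.0444,0,0,0,1],[-0.0254,0.005,-0.0444,0,0,0,1],[0,0,0,0,0,0,1]]'
python3 - <<'E'
from h import *
st(.391,-.228,.20)
c=robot.calibration('wrist');im=robot.camera('wrist')[:,:,::-1].copy()
for z in (0,.1):
    u=proj('wrist',np.array([.391,-.228,z]),c);print(u)
    cv2.circle(im,(int(u[0]),int(u[1])),3,(255,0,0),-1)
cv2.imwrite('pics/w1.png',im)
E
```

```text
t: 2.28
tool_pos: [0.391, -0.2258, 0.3647]
tcp_rot: [-0.049, 2.199, -2.199]
wrist_force: [0.1, -0.4, 0.4]
gripper_width: 0.999
t 2.27 tcp [ 0.391  -0.2258  0.3647] grasp [ 0.391  -0.2257  0.2007] yaw -177.46 tiltdown [-0.  0. -1.] F [ 0.1 -0.4  0.4] w 0.999
shift [0.0001 0.0007 0.0023]
(np.float64(318.98414170719496), np.float64(176.9118520049157))
(np.float64(318.9384373154764), np.float64(201.5935137272194))
```

View pics/w1.png

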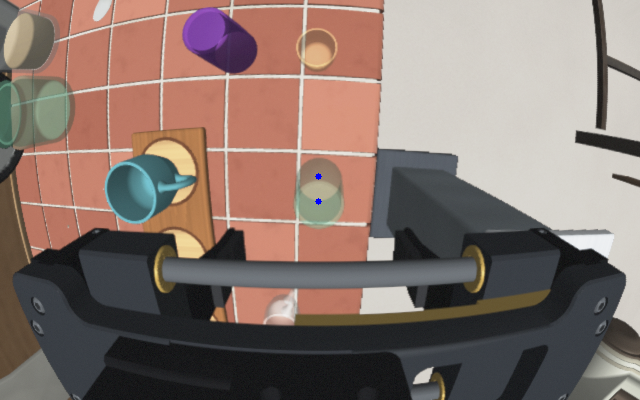

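```bash
python3 -m jog '[[0,0.046,0,0,0,0,1],[0,0.046,0,0,0,0,1],[0,0.042,0,0,0,0,1],[0,0,0,0,0,0,1],[0,0,0,0,0,0,0],[0,0,0,0,0,0,0],[0,0,0,0,0,0,0],[0,0,0,0,0,0,0],[0,0,0,0,0,0,0]]' 20
python3 -c "
from h import *
st(.5556,.0996,.225)"
```

```text
t: 3.45
tool_pos: [0.3902, -0.2281, 0.2312]
tcp_rot: [-0.045, 2.199, -2.2]
wrist_force: [0.4, 0.5, -0.2]
gripper_width: 0.526
t 3.45 tcp [ 0.3902 -0.2281  0.2312] grasp [ 0.3904 -0.2281  0.0672] yaw -177.58 tiltdown [ 0.001 -0.    -1.   ] F [ 0.4  0.5 -0.2] w 0.526
shift [-0.1791 -0.1577 -0.3204]
```

```bash
python3 -m jog '[[0,0,0,0,0,0,0],[0,0,0,0,0,0,0]]'; python3 -m jog '[[0,-0.04,0,0,0,0,0],[0,-0.04,0,0,0,0,0],[0,-0.04,0,0,0,0,0],[0,-0.038,0,0,0,0,0],[0,0,0,0,0,0,0]]' 
python3 - <<'E'
from h import *
st(.5556,.0996,.225)
cv2.imwrite('pics/w2.png',robot.camera('wrist')[:,:,::-1])
cv2.imwrite('pics/s2.png',robot.camera('side')[:,:,::-1])
E
```

```text
t: 3.7
tool_pos: [0.3903, -0.2281, 0.2311]
tcp_rot: [-0.046, 2.199, -2.2]
wrist_force: [0.0, 0.6, 3.0]
gripper_width: 0.526
t: 4.32
tool_pos: [0.3902, -0.2282, 0.3911]
tcp_rot: [-0.04, 2.196, -2.199]
wrist_force: [-0.1, -0.0, -1.9]
gripper_width: 0.525
t 4.33 tcp [ 0.3902 -0.2282  0.3911] grasp [ 0.3911 -0.2283  0.2271] yaw -177.59 tiltdown [ 0.006 -0.001 -1.   ] F [-0.1 -0.  -1.9] w 0.525
shift [-0.1781  0.0026 -0.3207]
```

View pics/w2.png

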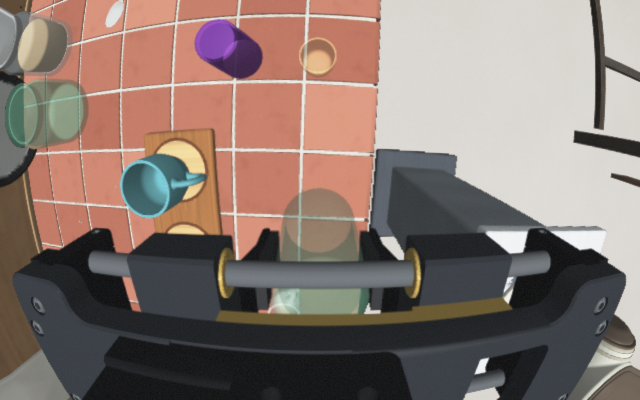

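View pics/s2.png

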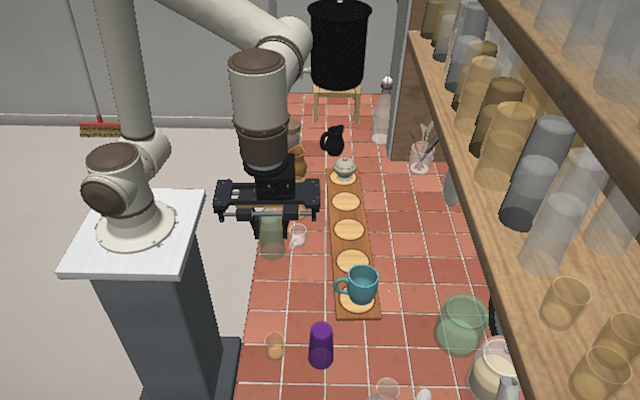

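```bash
python3 - <<'E'
from h import *
p,R=pose()
for uv in [(319.5,188),(319.5,222),(281,222),(358,222)]:
    g=onz('wrist',*uv,p[2]-.164-.067); print(uv,(R.T@(g-p)).round(4))
E
```

```text
(319.5, 188) [0.0005 0.231  0.0221]
(319.5, 222) [ 0.0005  0.231  -0.0033]
(281, 222) [-0.0276  0.231  -0.0034]
(358, 222) [ 0.0286  0.2311 -0.0035]
```

```bash
python3 -m jog '[[-0.0254,0,-0.0454,0,0,0,0],[-0.0254,0,-0.0454,0,0,0,0],[-0.0254,0,-0.0454,0,0,0,0],[-0.0254,0,-0.0454,0,0,0,0],[-0.0254,0,-0.0454,0,0,0,0],[-0.0254,0,-0.0454,0,0,0,0],[-0.0254,0,-0.0454,0,0,0,0],[0,0,0,0,0,0,0],[0,0,0,0,0,0,0]]' 
python3 - <<'E'
from h import *
st(.5556,.0966,.082)
cv2.imwrite('pics/w3.png',robot.camera('wrist')[:,:,::-1])
E
```

```text
t: 5.55
tool_pos: [0.5538, 0.0968, 0.3865]
tcp_rot: [-0.052, 2.201, -2.204]
wrist_force: [-0.0, 0.3, -1.0]
gripper_width: 0.527
t 5.55 tcp [0.5538 0.0968 0.3865] grasp [0.553  0.0966 0.2225] yaw -177.59 tiltdown [-0.005 -0.002 -1.   ] F [-0.   0.3 -1. ] w 0.527
shift [-3.200e-03  1.405e-01 -1.000e-04]
```

View pics/w3.png

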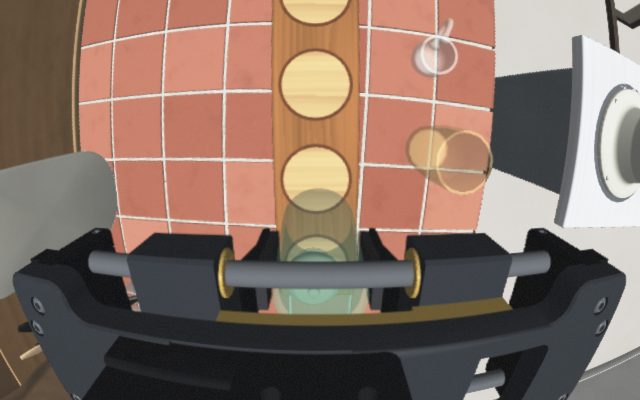

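```bash
python3 - <<'E'
from h import *
for uv in [(316,180),(315.5,84)]: print(onz('wrist',*uv,.014).round(4))
E
python3 -m jog '[[-0.001,0.04,0,0,0,0,0],[-0.001,0.04,0,0,0,0,0],[-0.001,0.04,0,0,0,0,0],[0,0,0,0,0,0,0],[0,0,0,0,0,0,0]]' 
python3 - <<'E'
from h import *
st(.5556,.0966,.082)
cv2.imwrite('pics/s4.png',cv2.resize(robot.camera('side')[80:280,230:450,::-1],None,fx=3,fy=3))
E
```

```text
[0.5557 0.0991 0.014 ]
[ 0.5606 -0.0118  0.014 ]
t: 6.22
tool_pos: [0.5577, 0.0966, 0.2703]
tcp_rot: [-0.043, 2.2, -2.199]
wrist_force: [-0.2, 0.5, -1.0]
gripper_width: 0.526
t 6.22 tcp [0.5577 0.0966 0.2703] grasp [0.5581 0.0966 0.1063] yaw -177.61 tiltdown [ 0.002  0.    -1.   ] F [-0.2  0.5 -1. ] w 0.526
shift [ 0.0026  0.0243 -0.0001]
```

View pics/s4.png

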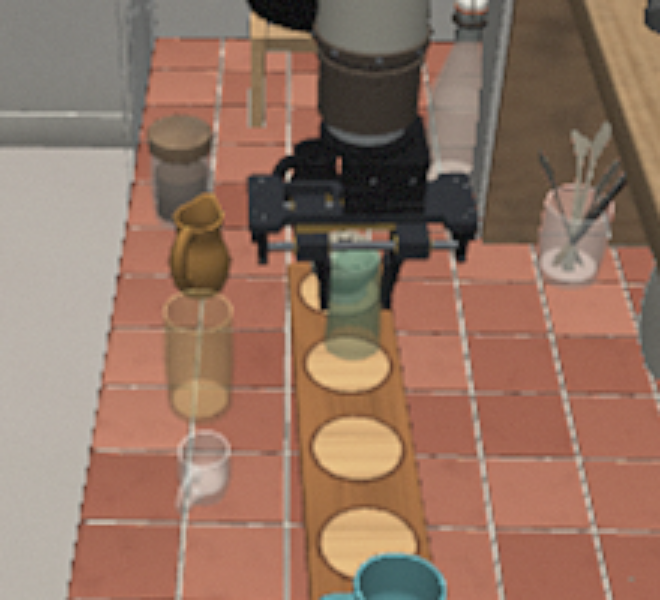

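```bash
python3 -m jog '[[0.002,0.012,0,0,0,0,0],[0,0.011,0,0,0,0,0],[0,0,0,0,0,0,0],[0,0,0,0,0,0,0],[0,0,0,0,0,0,0]]' 
python3 - <<'E'
from h import *
st(.5556,.0966,.082)
E
```

```text
t: 6.9
tool_pos: [0.5552, 0.097, 0.2457]
tcp_rot: [-0.046, 2.2, -2.2]
wrist_force: [1.8, -0.7, -1.1]
gripper_width: 0.525
t 6.9 tcp [0.5552 0.097  0.2457] grasp [0.5551 0.0969 0.0817] yaw -177.59 tiltdown [-0. -0. -1.] F [ 1.8 -0.7 -1.1] w 0.525
shift [-0.0004 -0.0003  0.0004]
```

```bash
python3 -m jog '[[0,0.0015,0,0,0,0,0],[0,0,0,0,0,0,0]]'; python3 -m jog '[[0,0,0,0,0,0,0.7],[0,0,0,0,0,0,1],[0,0,0,0,0,0,1],[0,0,0,0,0,0,1],[0,-0.04,0,0,0,0,1],[0,-0.04,0,0,0,0,1],[0,-0.04,0,0,0,0,1],[0,-0.02,0,0,0,0,1],[0,0,0,0,0,0,1]]'
python3 - <<'E'
from h import *
st(.385,.351,.21)
cv2.imwrite('pics/s5.png',cv2.resize(robot.camera('side')[80:280,230:450,::-1],None,fx=3,fy=3))
cv2.imwrite('pics/w5.png',robot.camera('wrist')[:,:,::-1])
E
```

```text
t: 7.15
tool_pos: [0.5553, 0.097, 0.2449]
tcp_rot: [-0.046, 2.2, -2.2]
wrist_force: [-1.0, -1.1, 3.5]
gripper_width: 0.525
t: 8.28
tool_pos: [0.5554, 0.097, 0.3859]
tcp_rot: [-0.042, 2.2, -2.196]
wrist_force: [0.3, -0.1, 0.4]
gripper_width: 0.998
t 8.28 tcp [0.5554 0.097  0.3859] grasp [0.556  0.0973 0.2219] yaw -177.59 tiltdown [ 0.004  0.002 -1.   ] F [ 0.3 -0.1  0.4] w 0.998
shift [ 0.1602  0.0117 -0.2607]
```

View pics/s5.png

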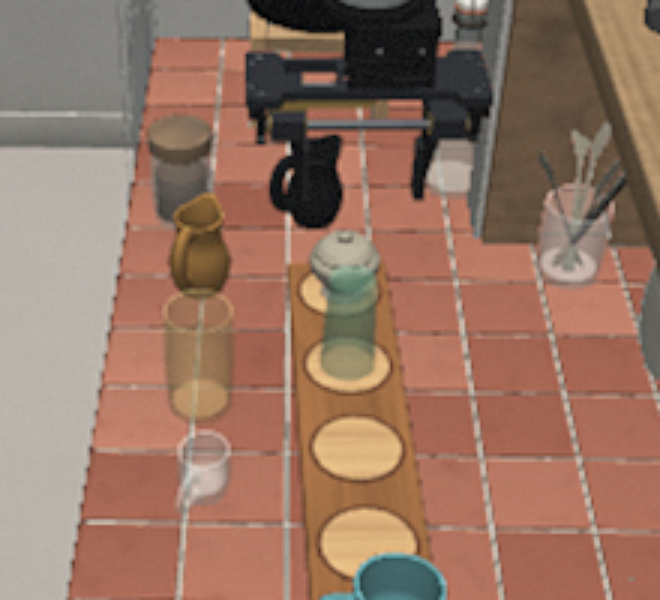

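View pics/w5.png

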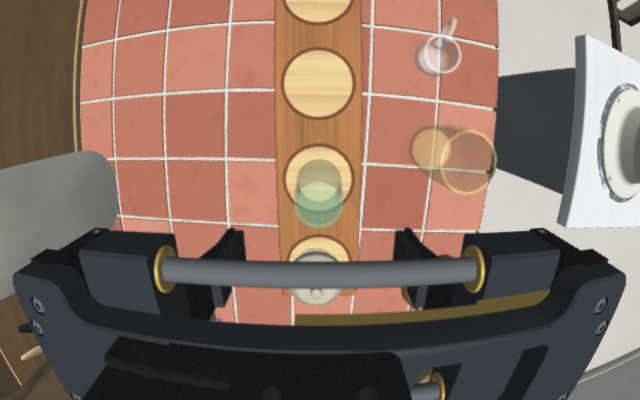

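```bash
python3 -m jog '[[0.0267,0,-0.0434,0,0,0,1],[0.0267,0,-0.0434,0,0,0,1],[0.0267,0,-0.0434,0,0,0,1],[0.0267,0,-0.0434,0,0,0,1],[0.0267,0,-0.0434,0,0,0,1],[0.0267,0,-0.0434,0,0,0,1],[0,0,0,0,0,0,1],[0,0,0,0,0,0,1]]' 
python3 - <<'E'
from h import *
st(.385,.351,.08)
c=robot.calibration('wrist');im=robot.camera('wrist')[:,:,::-1].copy()
for X in [(.385,.351,.106),(.389,.335,.106),(.411,.2312,.031)]:
    u=proj('wrist',np.array(X),c);print(u)
    cv2.circle(im,(int(u[0]),int(u[1])),2,(255,0,0),-1)
cv2.imwrite('pics/w6.png',im)
E
```

```text
t: 9.38
tool_pos: [0.384, 0.3503, 0.3829]
tcp_rot: [-0.049, 2.198, -2.204]
wrist_force: [-0.1, -0.7, -0.5]
gripper_width: 1.002
t 9.38 tcp [0.384  0.3503 0.3829] grasp [0.3838 0.3499 0.2189] yaw -177.57 tiltdown [-0.002 -0.003 -1.   ] F [-0.1 -0.7 -0.5] w 1.002
shift [-0.0015  0.1389 -0.0014]
(np.float64(317.1440196407399), np.float64(201.67478454084315))
(np.float64(313.21756103786385), np.float64(183.4815737524803))
(np.float64(297.5437539253083), np.float64(71.84338804764458))
```

View pics/w6.png

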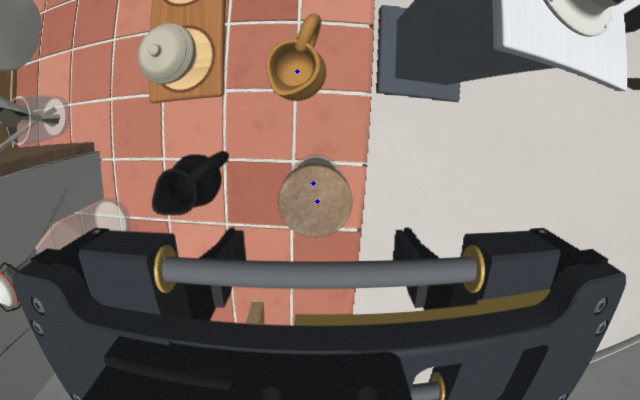

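```bash
python3 -m jog '[[-0.003,0.05,-0.0025,0,0,0,1],[0,0.05,0,0,0,0,1],[0,0.047,0,0,0,0,1],[0,0,0,0,0,0,1],[0,0,0,0,0,0,1]]' 35
python3 -c "
from h import *
st(.387,.3525,.07)"
python3 -m jog '[[0,0,0,0,0,0,0],[0,0,0,0,0,0,0],[0,0,0,0,0,0,0],[0,0,0,0,0,0,0],[0,0,0,0,0,0,0]]'
python3 -c "
from h import *
st(.387,.3525,.07)"
```

```text
t: 10.05
tool_pos: [0.3881, 0.3532, 0.2387]
tcp_rot: [-0.044, 2.201, -2.198]
wrist_force: [0.5, 0.1, 1.2]
gripper_width: 1.004
t 10.05 tcp [0.3881 0.3532 0.2387] grasp [0.3884 0.3534 0.0747] yaw -177.62 tiltdown [ 0.002  0.002 -1.   ] F [0.5 0.1 1.2] w 1.004
shift [0.0014 0.0047 0.0009]
t: 10.68
tool_pos: [0.3872, 0.3533, 0.2382]
tcp_rot: [-0.046, 2.201, -2.199]
wrist_force: [-1.7, -0.5, 6.5]
gripper_width: 0.75
t 10.68 tcp [0.3872 0.3533 0.2382] grasp [0.3873 0.3534 0.0742] yaw -177.57 tiltdown [ 0.001  0.001 -1.   ] F [-1.7 -0.5  6.5] w 0.75
shift [0.0003 0.0042 0.0009]
```

```bash
python3 -m jog '[[0,-0.04,0,0,0,0,0],[0,-0.05,0,0,0,0,0],[0,-0.05,0,0,0,0,0],[0,-0.03,0,0,0,0,0],[0,0,0,0,0,0,0],[0,0,0,0,0,0,0]]'
python3 - <<'E'
from h import *
st(.5606,-.0110,.24)
cv2.imwrite('pics/w7.png',robot.camera('wrist')[:,:,::-1])
E
```

```text
t: 11.42
tool_pos: [0.3866, 0.3524, 0.4046]
tcp_rot: [-0.05, 2.199, -2.206]
wrist_force: [0.0, -0.3, -4.8]
gripper_width: 0.749
t 11.43 tcp [0.3866 0.3524 0.4046] grasp [0.3859 0.3519 0.2406] yaw -177.64 tiltdown [-0.004 -0.003 -1.   ] F [ 0.  -0.3 -4.8] w 0.749
shift [-0.1595  0.0012  0.3698]
```

View pics/w7.png

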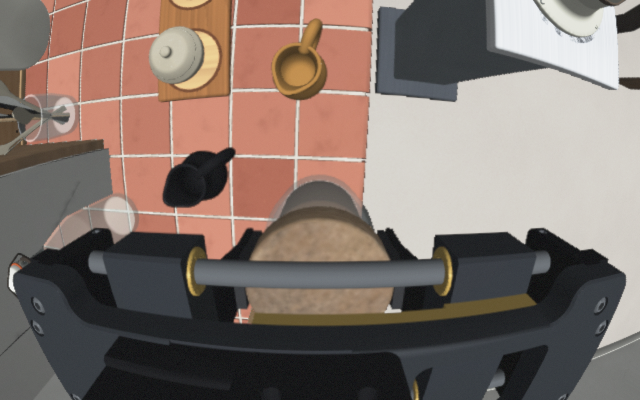

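```bash
python3 - <<'E'
from h import *
p,R=pose()
for uv in [(319.5,208)]:
    g=onz('wrist',*uv,p[2]-.132); print((R.T@(g-p)).round(4))
E
python3 -m jog '[[-0.0199,0,0.0462,0,0,0,0],[-0.0199,0,0.0462,0,0,0,0],[-0.0199,0,0.0462,0,0,0,0],[-0.0199,0,0.0462,0,0,0,0],[-0.0199,0,0.0462,0,0,0,0],[-0.0199,0,0.0462,0,0,0,0],[-0.0199,0,0.0462,0,0,0,0],[-0.0199,0,0.0462,0,0,0,0],[0,0,0,0,0,0,0],[0,0,0,0,0,0,0]]' 
python3 -c "
from h import *
st(.5604,-.0110,.0885)"
```

```text
[0.0004 0.1322 0.0384]
t: 12.72
tool_pos: [0.5615, -0.0098, 0.405]
tcp_rot: [-0.05, 2.202, -2.203]
wrist_force: [0.2, -0.4, -4.4]
gripper_width: 0.75
t 12.72 tcp [ 0.5615 -0.0098  0.405 ] grasp [ 0.5608 -0.0098  0.241 ] yaw -177.65 tiltdown [-0.004 -0.    -1.   ] F [ 0.2 -0.4 -4.4] w 0.75
shift [-0.0002  0.1525  0.0011]
```

```bash
python3 -m jog '[[0,0.045,-0.0013,0,0,0,0],[0,0.045,0,0,0,0,0],[0,0.04,0,0,0,0,0],[0,0.015,0,0,0,0,0],[0,0,0,0,0,0,0],[0,0,0,0,0,0,0]]'
python3 - <<'E'
from h import *
st(.5604,-.0085,.0885)
cv2.imwrite('pics/s8.png',cv2.resize(robot.camera('side')[80:280,230:450,::-1],None,fx=3,fy=3))
E
```

```text
t: 13.48
tool_pos: [0.5625, -0.0078, 0.2641]
tcp_rot: [-0.043, 2.198, -2.197]
wrist_force: [-0.3, 0.6, -3.5]
gripper_width: 0.75
t 13.47 tcp [ 0.5625 -0.0078  0.2641] grasp [ 0.5631 -0.0077  0.1001] yaw -177.53 tiltdown [ 0.004  0.    -1.   ] F [-0.3  0.6 -3.5] w 0.75
shift [0.0028 0.0115 0.0007]
```

View pics/s8.png

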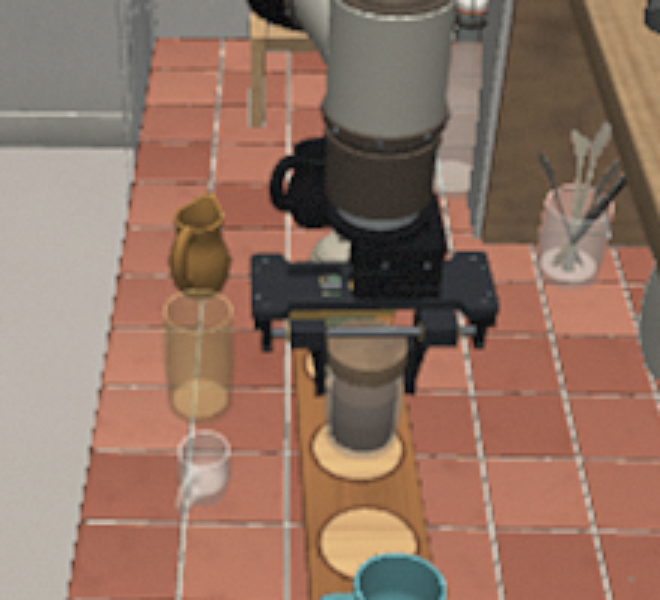

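```bash
python3 -m jog '[[0.002,0.006,0.0005,0,0,0,0],[0,0.006,0,0,0,0,0],[0,0,0,0,0,0,0],[0,0,0,0,0,0,0],[0,0,0,0,0,0,0]]'
python3 - <<'E'
from h import *
st(.5604,-.0085,.0885)
cv2.imwrite('pics/s9.png',cv2.resize(robot.camera('side')[140:260,280:420,::-1],None,fx=5,fy=5))
E
```

```text
t: 14.15
tool_pos: [0.5598, -0.0095, 0.2524]
tcp_rot: [-0.046, 2.198, -2.201]
wrist_force: [-3.0, -2.1, 7.4]
gripper_width: 0.742
t 14.15 tcp [ 0.5598 -0.0095  0.2524] grasp [ 0.5599 -0.0097  0.0884] yaw -177.54 tiltdown [ 0.001 -0.001 -1.   ] F [-3.  -2.1  7.4] w 0.742
shift [-0.0005 -0.0001 -0.0012]
```

View pics/s9.png

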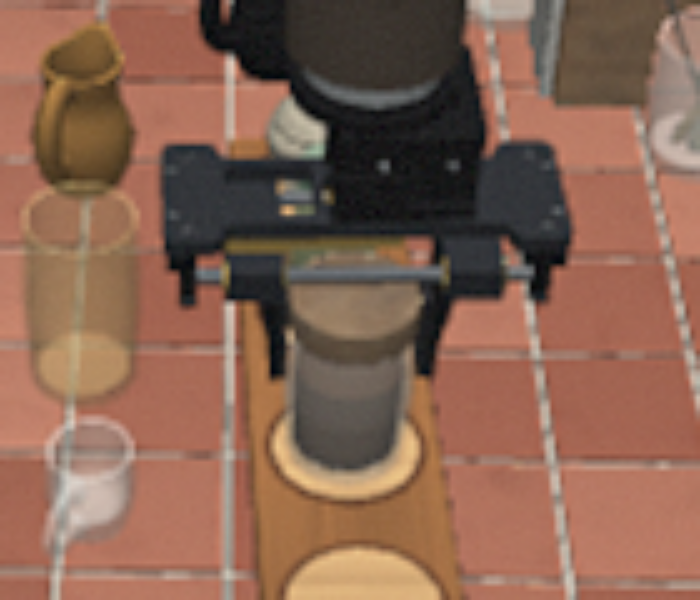

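```bash
python3 -m jog '[[0,0,0,0,0,0,0.85],[0,0,0,0,0,0,1],[0,0,0,0,0,0,1],[0,0,0,0,0,0,1],[0,-0.04,0,0,0,0,1],[0,-0.04,0,0,0,0,1],[0,-0.04,0,0,0,0,1],[0,-0.02,0,0,0,0,1],[0,0,0,0,0,0,1],[0,0,0,0,0,0,1]]'
python3 - <<'E'
from h import *
st(.411,.2312,.22)
cv2.imwrite('pics/w10.png',robot.camera('wrist')[:,:,::-1])
E
```

```text
t: 15.45
tool_pos: [0.5593, -0.0088, 0.3889]
tcp_rot: [-0.049, 2.201, -2.202]
wrist_force: [0.1, 0.1, -0.2]
gripper_width: 0.999
t 15.45 tcp [ 0.5593 -0.0088  0.3889] grasp [ 0.5589 -0.0088  0.2249] yaw -177.61 tiltdown [-0.002 -0.    -1.   ] F [ 0.1  0.1 -0.2] w 0.999
shift [ 0.1378  0.0052 -0.246 ]
```

View pics/w10.png

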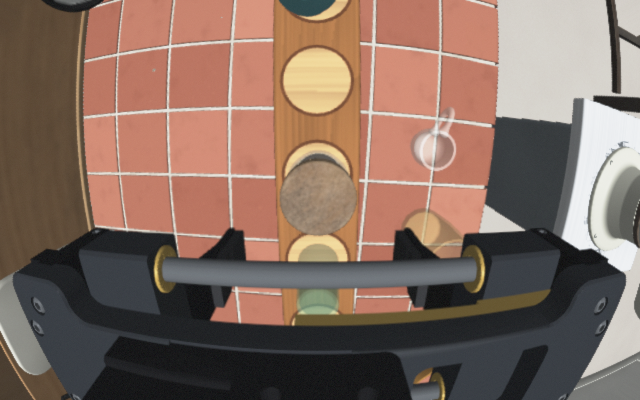

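```bash
python3 - <<'E'
from h import *
print(onz('wrist',317.5,197.5,.12).round(4),onz('wrist',317,80.5,.014).round(4))
E
python3 -m jog '[[0.023,0,-0.041,0,0,0,1],[0.023,0,-0.041,0,0,0,1],[0.023,0,-0.041,0,0,0,1],[0.023,0,-0.041,0,0,0,1],[0.023,0,-0.041,0,0,0,1],[0.023,0,-0.041,0,0,0,1],[0,0,0,0,0,0,1],[0,0,0,0,0,0,1]]'
python3 - <<'E'
from h import *
st(.411,.2312,.22)
c=robot.calibration('wrist');im=robot.camera('wrist')[:,:,::-1].copy()
cv2.imwrite('pics/w11.png',cv2.resize(im[120:270,220:440],None,fx=3.6,fy=3.6,interpolation=cv2.INTER_CUBIC))
print(proj('wrist',np.array([.411,.2312,.031]),c))
im=robot.camera('top')[:,:,::-1]
cv2.imwrite('pics/t11.png',cv2.resize(im[150:250,195:355],None,fx=5,fy=5,interpolation=cv2.INTER_CUBIC))
E
```

```text
[ 0.5599 -0.0136  0.12  ] [ 0.565  -0.1208  0.014 ]
t: 16.5
tool_pos: [0.4114, 0.2311, 0.3893]
tcp_rot: [-0.048, 2.199, -2.202]
wrist_force: [0.6, 0.3, -0.1]
gripper_width: 0.996
t 16.5 tcp [0.4114 0.2311 0.3893] grasp [0.4112 0.2308 0.2253] yaw -177.56 tiltdown [-0.001 -0.002 -1.   ] F [ 0.6  0.3 -0.1] w 0.996
shift [ 0.0002  0.0053 -0.0004]
(np.float64(318.8019580824995), np.float64(180.6687734141318))
```

View pics/w11.png

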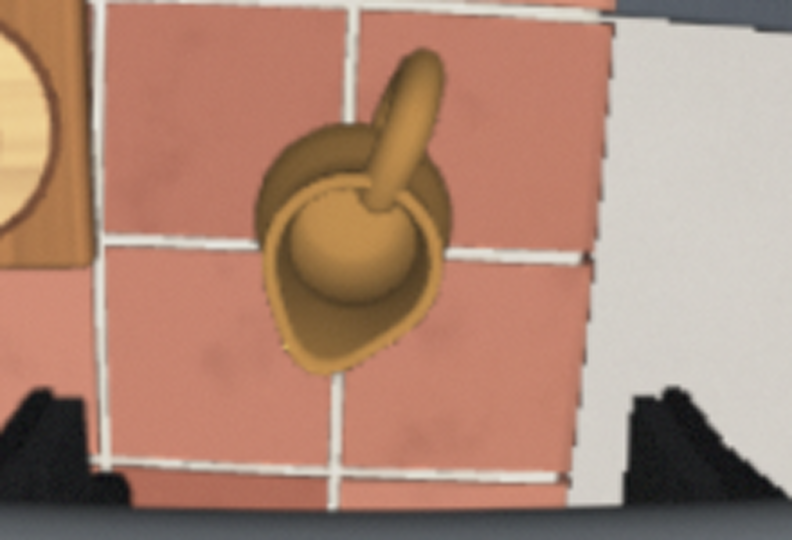

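View pics/t11.png

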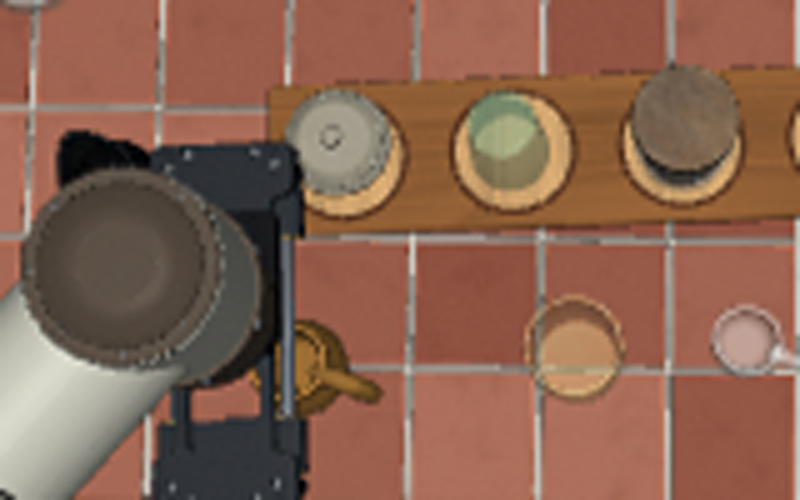

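```bash
python3 -m jog '[[0,0,0,0,0.178,0,1],[0,0,0,0,0.178,0,1],[0,0.045,0,0,0,0,1],[0,0.045,0,0,0,0,1],[0,0.04,0,0,0,0,1],[0,0,0,0,0,0,1],[0,0,0,0,0,0,1]]' 35
python3 - <<'E'
from h import *
st(.411,.231,.052)
im=robot.camera('wrist')[:,:,::-1]
cv2.imwrite('pics/w12.png',im)
E
```

```text
t: 17.48
tool_pos: [0.4124, 0.2312, 0.2614]
tcp_rot: [-0.327, -2.054, 2.051]
wrist_force: [-0.2, -0.0, 0.9]
gripper_width: 1.0
t 17.48 tcp [0.4124 0.2312 0.2614] grasp [0.4127 0.2314 0.0974] yaw 161.98 tiltdown [ 0.002  0.001 -1.   ] F [-0.2 -0.   0.9] w 1.0
shift [0.0016 0.0454 0.001 ]
```

View pics/w12.png

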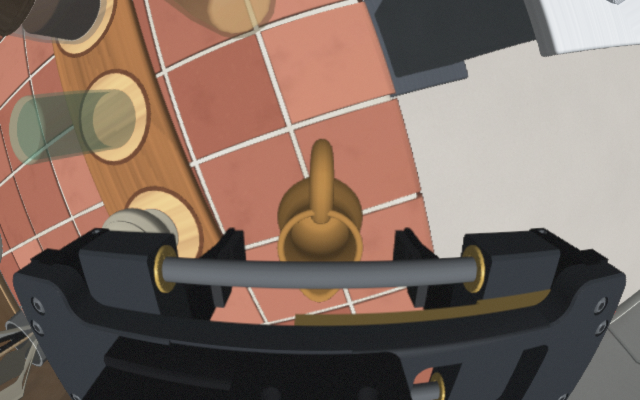

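```bash
python3 -m jog '[[0.001,0.025,0.001,0,0,0,1],[0,0.02,0,0,0,0,1],[0,0,0,0,0,0,1],[0,0,0,0,0,0,1],[0,0,0,0,0,0,0],[0,0,0,0,0,0,0],[0,0,0,0,0,0,0],[0,0,0,0,0,0,0],[0,0,0,0,0,0,0]]' 35
python3 -c "
from h import *
st(.411,.231,.052)"
python3 -m jog '[[0,-0.02,0,0,0,0,0],[0,-0.045,0,0,0,0,0],[0,-0.05,0,0,0,0,0],[0,-0.055,0,0,0,0,0],[0,0,0,0,0,0,0],[0,0,0,0,0,0,0]]' 35
python3 - <<'E'
from h import *
st(.565,-.1207,.22)
im=robot.camera('wrist')[:,:,::-1]
cv2.imwrite('pics/w13.png',im)
im=robot.camera('side')[:,:,::-1]
cv2.imwrite('pics/s13.png',im)
E
```

```text
t: 18.65
tool_pos: [0.4108, 0.2308, 0.2157]
tcp_rot: [-0.326, -2.054, 2.052]
wrist_force: [2.6, -1.8, 3.3]
gripper_width: 0.676
t 18.65 tcp [0.4108 0.2308 0.2157] grasp [0.411  0.2309 0.0517] yaw 162.04 tiltdown [ 0.002  0.001 -1.   ] F [ 2.6 -1.8  3.3] w 0.676
shift [ 0.     -0.0003 -0.0001]
t: 19.4
tool_pos: [0.4092, 0.2298, 0.3833]
tcp_rot: [-0.322, -2.047, 2.052]
wrist_force: [-0.2, -0.2, -4.3]
gripper_width: 0.676
t 19.4 tcp [0.4092 0.2298 0.3833] grasp [0.4086 0.2295 0.2193] yaw 161.95 tiltdown [-0.004 -0.002 -1.   ] F [-0.2 -0.2 -4.3] w 0.676
shift [-0.2572 -0.0007  0.2845]
```

View pics/w13.png

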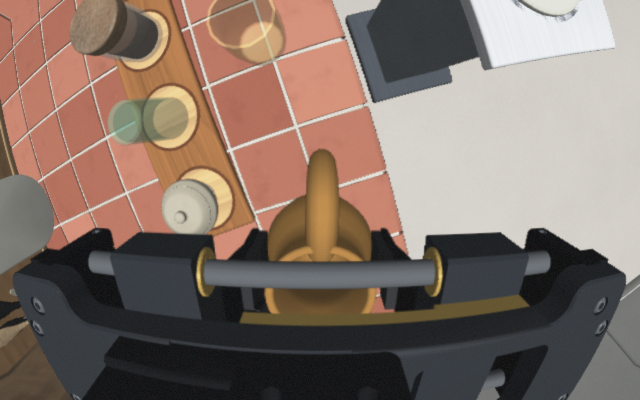

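View pics/s13.png

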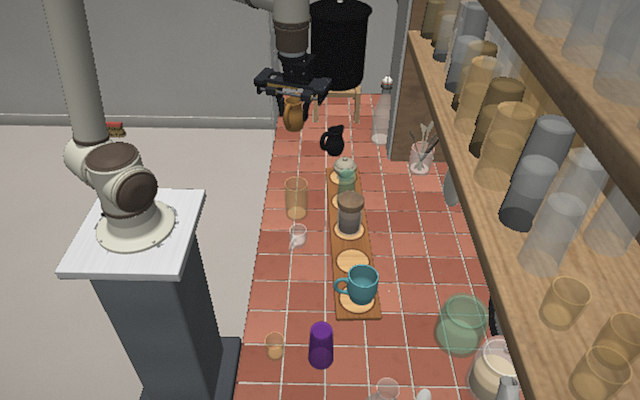

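```bash
python3 -m jog '[[0,0,0,0,-0.178,0,0],[0,0,0,0,-0.178,0,0],[-0.0177,0,0.0446,0,0,0,0],[-0.0177,0,0.0446,0,0,0,0],[-0.0177,0,0.0446,0,0,0,0],[-0.0177,0,0.0446,0,0,0,0],[-0.0177,0,0.0446,0,0,0,0],[-0.0177,0,0.0446,0,0,0,0],[-0.0177,0,0.0446,0,0,0,0],[-0.0177,0,0.0446,0,0,0,0],[0,0,0,0,0,0,0],[0,0,0,0,0,0,0]]'
python3 - <<'E'
from h import *
st(.565,-.1207,.066)
cv2.imwrite('pics/w14.png',robot.camera('wrist')[:,:,::-1])
E
```

```text
t: 21.0
tool_pos: [0.5663, -0.12, 0.383]
tcp_rot: [-0.05, 2.204, -2.202]
wrist_force: [-0.2, 1.1, -3.6]
gripper_width: 0.677
t 21.0 tcp [ 0.5663 -0.12    0.383 ] grasp [ 0.5656 -0.1199  0.219 ] yaw -177.64 tiltdown [-0.005  0.    -1.   ] F [-0.2  1.1 -3.6] w 0.677
shift [-1.00e-04  1.53e-01  9.00e-04]
```

View pics/w14.png

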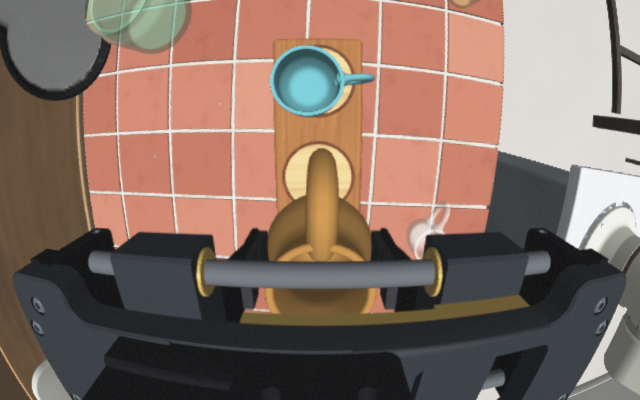

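```bash
python3 -m jog '[[0,0.045,0,0,0,0,0],[0.001,0.045,0,0,0,0,0],[0.001,0.04,0,0,0,0,0],[0,0.01,0,0,0,0,0],[0,0,0,0,0,0,0],[0,0,0,0,0,0,0]]'
python3 - <<'E'
from h import *
st(.565,-.1207,.066)
cv2.imwrite('pics/s15.png',cv2.resize(robot.camera('side')[180:330,280:420,::-1],None,fx=4,fy=4))
E
```

```text
t: 21.8
tool_pos: [0.5656, -0.1198, 0.2473]
tcp_rot: [-0.043, 2.197, -2.198]
wrist_force: [-0.6, -0.8, -3.2]
gripper_width: 0.674
t 21.8 tcp [ 0.5656 -0.1198  0.2473] grasp [ 0.5663 -0.1198  0.0833] yaw -177.53 tiltdown [ 0.004 -0.    -1.   ] F [-0.6 -0.8 -3.2] w 0.674
shift [0.0014 0.0173 0.0008]
```

View pics/s15.png

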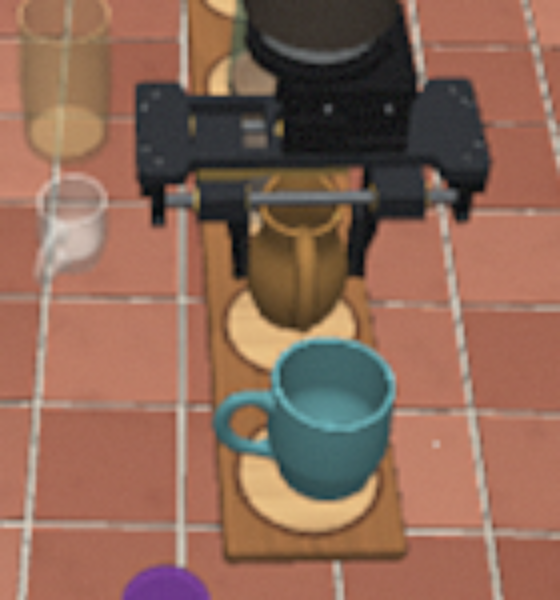

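```bash
python3 -m jog '[[0.0005,0.009,0.0005,0,0,0,0],[0,0.008,0,0,0,0,0],[0,0,0,0,0,0,0],[0,0,0,0,0,0,0],[0,0,0,0,0,0,0]]'
python3 - <<'E'
from h import *
st(.565,-.1207,.066)
E
```

```text
t: 22.48
tool_pos: [0.5643, -0.1203, 0.2299]
tcp_rot: [-0.046, 2.2, -2.2]
wrist_force: [-2.8, 4.0, 7.2]
gripper_width: 0.675
t 22.48 tcp [ 0.5643 -0.1203  0.2299] grasp [ 0.5644 -0.1203  0.0659] yaw -177.56 tiltdown [ 0.001  0.    -1.   ] F [-2.8  4.   7.2] w 0.675
shift [-0.0006 -0.0001  0.0005]
```

```bash
python3 -m jog '[[0,0,0,0,0,0,0.8],[0,0,0,0,0,0,1],[0,0,0,0,0,0,1],[0,0,0,0,0,0,1],[0,-0.04,0,0,0,0,1],[0,-0.04,0,0,0,0,1],[0,-0.04,0,0,0,0,1],[0,-0.03,0,0,0,0,1],[0,0,0,0,0,0,1],[0,0,0,0,0,0,1]]'
python3 - <<'E'
from h import *
st(.399,-.3655,.17)
cv2.imwrite('pics/w16.png',robot.camera('wrist')[:,:,::-1])
E
```

```text
t: 23.72
tool_pos: [0.5638, -0.1206, 0.3772]
tcp_rot: [-0.048, 2.202, -2.201]
wrist_force: [-0.3, 0.9, -0.6]
gripper_width: 0.998
t 23.73 tcp [ 0.5638 -0.1206  0.3772] grasp [ 0.5635 -0.1206  0.2132] yaw -177.62 tiltdown [-0.002  0.001 -1.   ] F [-0.3  0.9 -0.6] w 0.998
shift [0.1744 0.0433 0.2379]
```

View pics/w16.png

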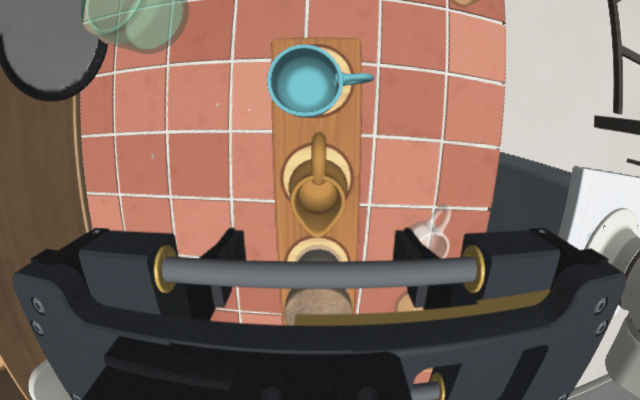

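```bash
python3 - <<'E'
from h import *
print(onz('wrist',318.5,195,.045).round(4), onz('wrist',318.5,164,.045).round(4))
E
python3 -m jog '[[0.029,0.003,0.0397,0,0,0,1],[0.029,0.003,0.0397,0,0,0,1],[0.029,0.003,0.0397,0,0,0,1],[0.029,0.003,0.0397,0,0,0,1],[0.029,0.003,0.0397,0,0,0,1],[0.029,0.003,0.0397,0,0,0,1],[0,0,0,0,0,0,1],[0,0,0,0,0,0,1]]'
python3 - <<'E'
from h import *
st(.399,-.3655,.17)
c=robot.calibration('wrist');im=robot.camera('wrist')[:,:,::-1].copy()
print(proj('wrist',np.array([.399,-.3655,.052]),c),proj('wrist',np.array([.399,-.3655,.0]),c))
cv2.imwrite('pics/w17.png',cv2.resize(im[120:270,220:440],None,fx=3.6,fy=3.6,interpolation=cv2.INTER_CUBIC))
cv2.imwrite('pics/t17.png',cv2.resize(robot.camera('top')[150:250,195:435,::-1],None,fx=3.3,fy=3.3,interpolation=cv2.INTER_CUBIC))
E
```

```text
[ 0.5628 -0.1104  0.045 ] [ 0.5642 -0.1431  0.045 ]
t: 24.78
tool_pos: [0.4003, -0.3659, 0.3592]
tcp_rot: [-0.048, 2.203, -2.2]
wrist_force: [-0.1, -0.3, -0.7]
gripper_width: 0.999
t 24.77 tcp [ 0.4003 -0.3659  0.3592] grasp [ 0.4    -0.3657  0.1952] yaw -177.63 tiltdown [-0.002  0.001 -1.   ] F [-0.1 -0.3 -0.7] w 0.999
shift [ 0.0009  0.0252 -0.0003]
(np.float64(319.64588296300246), np.float64(191.57009707962263)) (np.float64(319.49021613479), np.float64(179.97224984042745))
```

View pics/w17.png

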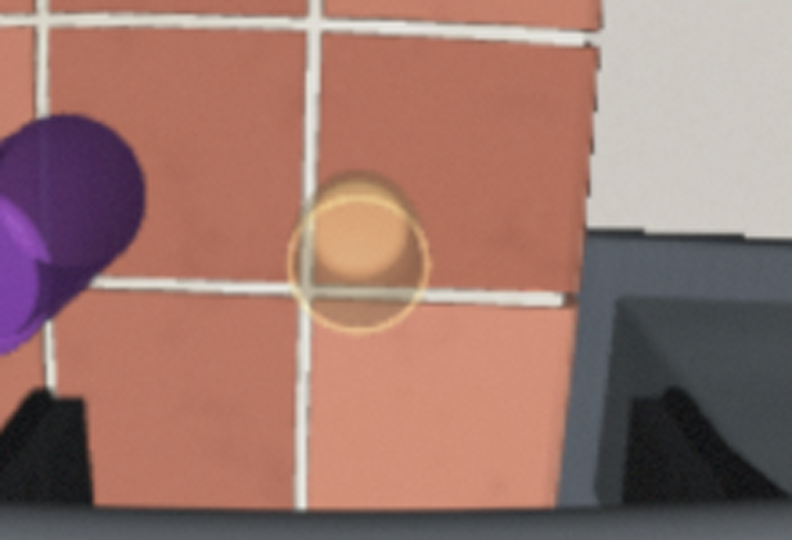

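View pics/t17.png

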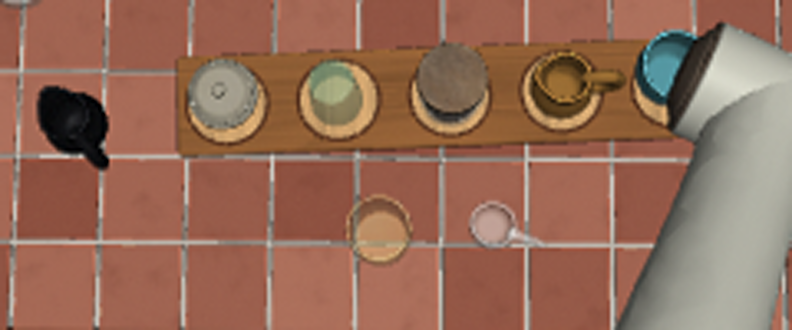

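```bash
python3 - <<'E'
from h import *
print(robot.observe()['joint_pos'].round(2))
im=cv2.imread('pics/w16.png')
cv2.imwrite('pics/w16z.png',cv2.resize(im[120:270,220:440],None,fx=3.6,fy=3.6,interpolation=cv2.INTER_CUBIC))
E
python3 -m jog '[[0,0,-0.001,0,0.1745,0,0.8],[0,0,0,0,0.1745,0,0.8],[0,0,0,0,0.1745,0,0.8],[0,0,0,0,0.1745,0,0.8],[0,0,0,0,0.1745,0,0.8],[0,0,0,0,0.1745,0,0.8],[0,0,0,0,0.1745,0,0.8],[0,0,0,0,0.1745,0,0.8],[0,0,0,0,0.1745,0,0.8],[0,0,0,0,0,0,0.8],[0,0,0,0,0,0,0.8]]'
python3 - <<'E'
from h import *
st(.399,-.3645,.034)
c=robot.calibration('wrist');im=robot.camera('wrist')[:,:,::-1].copy()
print(proj('wrist',np.array([.399,-.3645,.052]),c),proj('wrist',np.array([.399,-.3645,.0]),c))
cv2.imwrite('pics/w18.png',im)
E
```

```text
[-0.44  0.28 -0.26 -0.   -1.03  0.48]
t: 26.25
tool_pos: [0.4007, -0.3644, 0.3602]
tcp_rot: [-1.187, -1.243, 1.243]
wrist_force: [0.3, 0.2, 0.6]
gripper_width: 0.8
t 26.25 tcp [ 0.4007 -0.3644  0.3602] grasp [ 0.4008 -0.3644  0.1962] yaw 92.64 tiltdown [ 0.  0. -1.] F [0.3 0.2 0.6] w 0.8
shift [-0.      0.1622  0.0018]
(np.float64(319.0307858675486), np.float64(189.4470571948546)) (np.float64(319.0374202908282), np.float64(178.19382106440457))
```

View pics/w18.png

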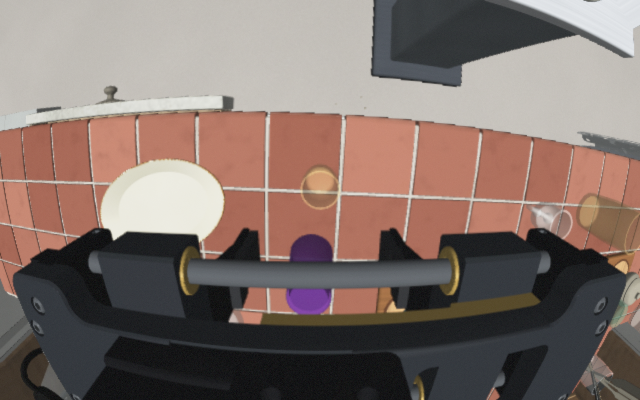

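View pics/w16z.png

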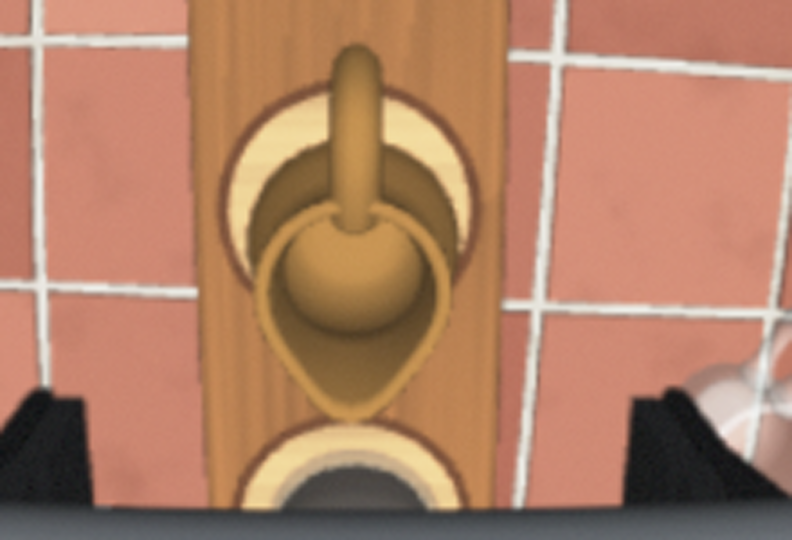

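```bash
python3 - <<'E'
from h import *
print(onz('wrist',310,234,.0).round(4))
p,R=pose();c=robot.calibration('wrist');print('cam in tool',(R.T@(-np.array(c['R']).T@np.array(c['t'])-p)).round(3))
E
python3 -m jog '[[0.0005,0.045,0.001,0,0,0,0.8],[0,0.045,0.001,0,0,0,0.8],[0,0.04,0,0,0,0,0.8],[0,0,0,0,0,0,0.8],[0,0,0,0,0,0,0.8]]' 12
python3 - <<'E'
from h import *
st(.3985,-.364,.034)
c=robot.calibration('wrist');im=robot.camera('wrist')[:,:,::-1].copy()
cv2.imwrite('pics/w19.png',im)
E
```

```text
[ 0.4668 -0.3723  0.    ]
cam in tool [0.    0.019 0.074]
t: 26.92
tool_pos: [0.3991, -0.3649, 0.2316]
tcp_rot: [-1.191, -1.242, 1.242]
wrist_force: [0.5, -0.2, 0.4]
gripper_width: 0.799
t 26.93 tcp [ 0.3991 -0.3649  0.2316] grasp [ 0.3994 -0.3652  0.0676] yaw 92.5 tiltdown [ 0.002 -0.002 -1.   ] F [ 0.5 -0.2  0.4] w 0.799
shift [0.0013 0.0336 0.0009]
```

View pics/w19.png

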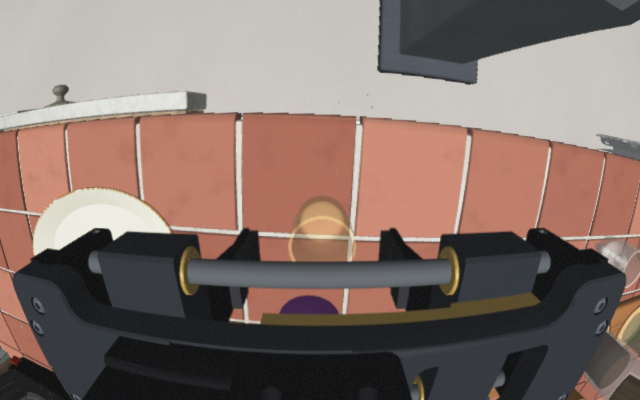

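```bash
python3 -m jog '[[0.001,0.018,0,0,0,0,0.8],[0,0.015,0,0,0,0,0.8],[0,0,0,0,0,0,0.8],[0,0,0,0,0,0,0.8],[0,0,0,0,0,0,0],[0,0,0,0,0,0,0],[0,0,0,0,0,0,0],[0,0,0,0,0,0,0],[0,0,0,0,0,0,0]]' 12
python3 -c "
from h import *
st(.3985,-.364,.034)"
python3 -m jog '[[0,-0.02,0,0,0,0,0],[0,-0.045,0,0,0,0,0],[0,-0.05,0,0,0,0,0],[0,-0.055,0,0,0,0,0],[0,-0.03,0,0,0,0,0],[0,0,0,0,0,0,0],[0,0,0,0,0,0,0]]'
python3 - <<'E'
from h import *
st(.5600,-.0130,.234)
c=robot.calibration('wrist');im=robot.camera('wrist')[:,:,::-1].copy()
cv2.imwrite('pics/w20.png',im)
E
```

```text
t: 28.1
tool_pos: [0.3983, -0.3636, 0.1974]
tcp_rot: [-1.189, -1.24, 1.24]
wrist_force: [-0.5, 0.2, 0.4]
gripper_width: 0.442
t 28.1 tcp [ 0.3983 -0.3636  0.1974] grasp [ 0.3983 -0.3636  0.0334] yaw 92.43 tiltdown [ 0. -0. -1.] F [-0.5  0.2  0.4] w 0.442
shift [-0.0004 -0.0006 -0.0002]
t: 28.98
tool_pos: [0.3978, -0.3632, 0.3956]
tcp_rot: [-1.186, -1.239, 1.239]
wrist_force: [0.4, 1.3, -2.1]
gripper_width: 0.441
t 28.98 tcp [ 0.3978 -0.3632  0.3956] grasp [ 0.3974 -0.3628  0.2316] yaw 92.4 tiltdown [-0.002  0.002 -1.   ] F [ 0.4  1.3 -2.1] w 0.441
shift [ 0.3427 -0.002  -0.1771]
```

View pics/w20.png

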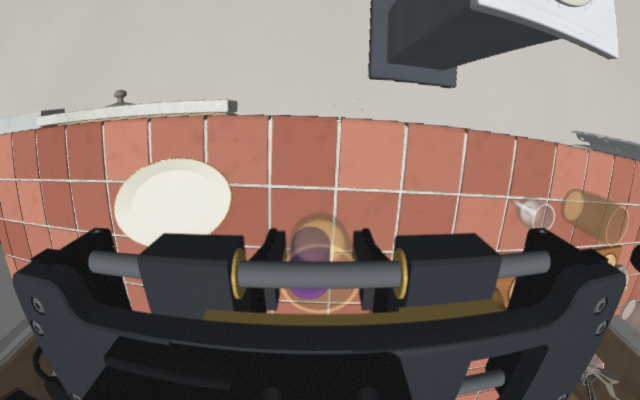

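```bash
python3 - <<'E'
from h import *
im=cv2.imread('pics/t17.png')
print(onz('top',332.3,174.8,.12).round(4))
E
python3 -m jog '[[0.0428,0,-0.0221,0,0,0,0],[0.0428,0,-0.0221,0,0,0,0],[0.0428,0,-0.0221,0,0,0,0],[0.0428,0,-0.0221,0,0,0,0],[0.0428,0,-0.0221,0,0,0,0],[0.0428,0,-0.0221,0,0,0,0],[0.0428,0,-0.0221,0,0,0,0],[0.0428,0,-0.0221,0,0,0,0],[0,0,0,0,0,0,0],[0,0,0,0,0,0,0]]'
python3 - <<'E'
from h import *
st(.56,-.0125,.155)
cv2.imwrite('pics/w21.png',robot.camera('wrist')[:,:,::-1])
E
```

```text
[ 0.5533 -0.0127  0.12  ]
t: 30.28
tool_pos: [0.5602, -0.0139, 0.3955]
tcp_rot: [-1.186, -1.237, 1.243]
wrist_force: [0.6, -0.2, -1.7]
gripper_width: 0.437
t 30.27 tcp [ 0.5602 -0.0139  0.3955] grasp [ 0.5596 -0.014   0.2315] yaw 92.44 tiltdown [-0.004 -0.001 -1.   ] F [ 0.6 -0.2 -1.7] w 0.437
shift [ 0.0015  0.0765 -0.0008]
```

View pics/w21.png

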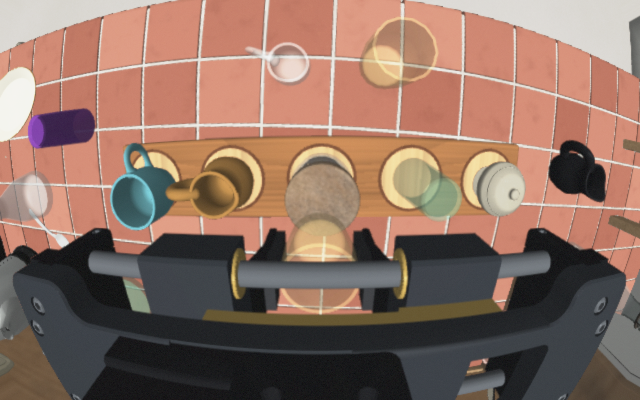

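```bash
python3 - <<'E'
from h import *
print(onz('wrist',322.5,199.5,.12).round(4),onz('wrist',322.5,163,.12).round(4))
p,R=pose()
# tea foot: near edge of foot disc
print((R.T@(onz('wrist',320,217,p[2]-.164-.0334)-p)).round(4))
E
python3 -m jog '[[0.0015,0.03,0,0,0,0,0],[0,0.03,0,0,0,0,0],[0,0,0,0,0,0,0],[0,0,0,0,0,0,0]]'
python3 - <<'E'
from h import *
st(.56,-.0125,.155)
cv2.imwrite('pics/s22.png',cv2.resize(robot.camera('side')[140:260,280:420,::-1],None,fx=5,fy=5))
E
```

```text
[ 0.5582 -0.0116  0.12  ] [ 0.5264 -0.013   0.12  ]
[0.0006 0.1974 0.0123]
t: 30.82
tool_pos: [0.5607, -0.0131, 0.3384]
tcp_rot: [-1.191, -1.241, 1.239]
wrist_force: [-0.2, -0.6, -0.3]
gripper_width: 0.437
t 30.82 tcp [ 0.5607 -0.0131  0.3384] grasp [ 0.5609 -0.0132  0.1744] yaw 92.39 tiltdown [ 0.002 -0.    -1.   ] F [-0.2 -0.6 -0.3] w 0.437
shift [0.0007 0.0194 0.0009]
```

View pics/s22.png

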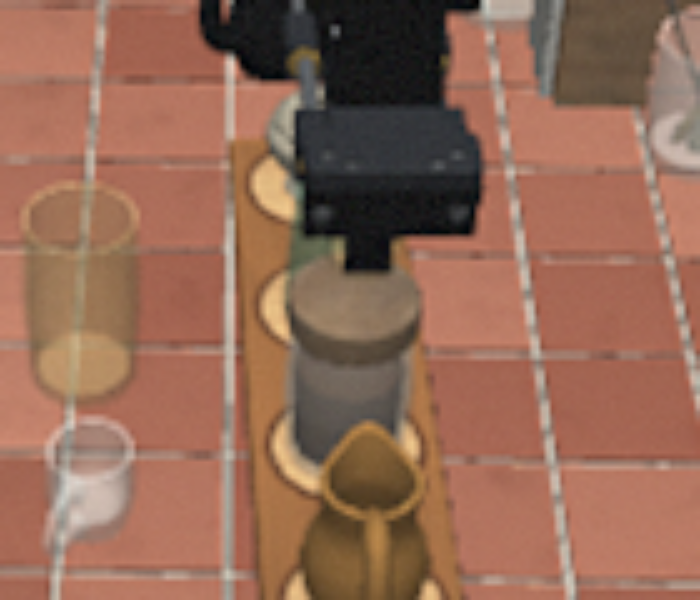

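```bash
python3 -m jog '[[0.0005,0.01,0.001,0,0,0,0],[0,0.009,0.001,0,0,0,0],[0,0,0,0,0,0,0],[0,0,0,0,0,0,0],[0,0,0,0,0,0,0]]'
python3 - <<'E'
from h import *
st(.558,-.0125,.1534)
cv2.imwrite('pics/s23.png',cv2.resize(robot.camera('side')[140:260,280:420,::-1],None,fx=5,fy=5))
E
```

```text
t: 31.5
tool_pos: [0.5583, -0.012, 0.3182]
tcp_rot: [-1.189, -1.24, 1.24]
wrist_force: [1.0, 0.3, -1.6]
gripper_width: 0.444
t 31.5 tcp [ 0.5583 -0.012   0.3182] grasp [ 0.5583 -0.012   0.1542] yaw 92.43 tiltdown [-0.  0. -1.] F [ 1.   0.3 -1.6] w 0.444
shift [-0.0005  0.0008  0.0003]
```

View pics/s23.png

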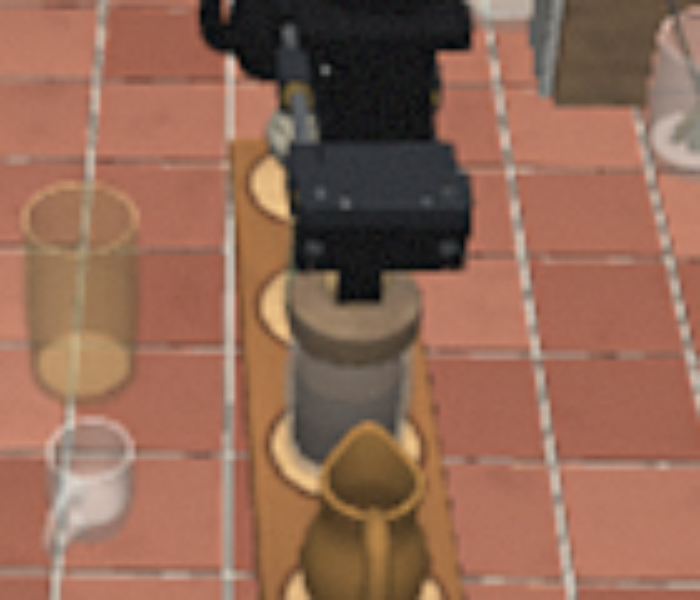

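Just above the lid; lower a little to contact.

```bash
python3 -m jog '[[0,0.001,0,0,0,0,0],[0,0,0,0,0,0,0]]'; python3 -m jog '[[0,0.0005,0,0,0,0,0],[0,0,0,0,0,0,0],[0,0,0,0,0,0,0]]'; python3 -c "
from h import *
st(.558,-.0125,.1534)"
```

```text
t: 31.8
tool_pos: [0.5584, -0.012, 0.3174]
tcp_rot: [-1.189, -1.241, 1.24]
wrist_force: [-0.2, -0.2, -0.7]
gripper_width: 0.438
t: 32.17
tool_pos: [0.5585, -0.0121, 0.3174]
tcp_rot: [-1.19, -1.241, 1.24]
wrist_force: [-1.1, 0.4, 4.9]
gripper_width: 0.44
t 32.17 tcp [ 0.5585 -0.0121  0.3174] grasp [ 0.5587 -0.0121  0.1534] yaw 92.44 tiltdown [ 0.001 -0.    -1.   ] F [-1.1  0.4  4.9] w 0.44
shift [-0.0004 -0.      0.0007]
```

```bash
python3 -m jog '[[0,0,0,0,0,0,0.5],[0,0,0,0,0,0,0.6],[0,0,0,0,0,0,0.75],[0,0,0,0,0,0,0.75],[0,-0.03,0,0,0,0,0.75],[0,-0.04,0,0,0,0,0.75],[0,-0.04,0,0,0,0,0.75],[0,-0.02,0,0,0,0,0.75],[0,0,0,0,0,0,0.75],[0,0,0,0,0,0,0.75]]'
python3 - <<'E'
from h import *
st()
im=robot.camera('wrist')[:,:,::-1]
cv2.imwrite('pics/w24.png',cv2.resize(im[60:270,110:540],None,fx=1.85,fy=1.85,interpolation=cv2.INTER_CUBIC))
cv2.imwrite('pics/s24.png',cv2.resize(robot.camera('side')[120:270,280:420,::-1],None,fx=4,fy=4))
E
```

```text
t: 33.42
tool_pos: [0.558, -0.0121, 0.4453]
tcp_rot: [-1.187, -1.238, 1.241]
wrist_force: [-0.3, -0.5, -0.4]
gripper_width: 0.751
t 33.42 tcp [ 0.558  -0.0121  0.4453] grasp [ 0.5576 -0.0121  0.2813] yaw 92.41 tiltdown [-0.002  0.    -1.   ] F [-0.3 -0.5 -0.4] w 0.751
```

View pics/w24.png

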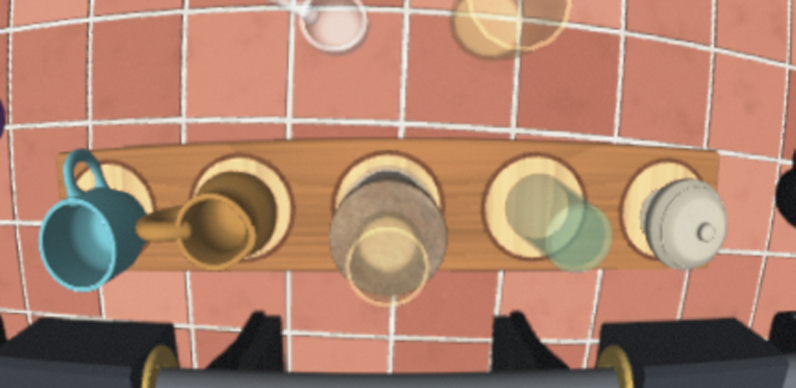

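View pics/s24.png

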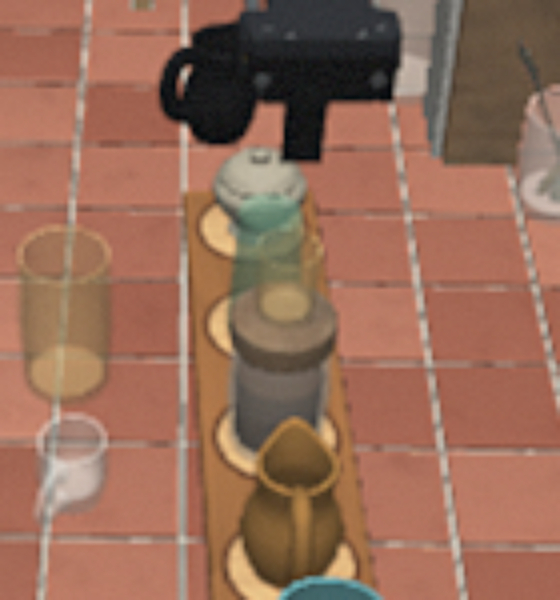

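```bash
python3 -m jog '[[-0.045,0,0.02,0,0,0,0.75],[-0.045,0,0.02,0,0,0,0.75],[-0.045,0,0.02,0,0,0,0.75],[-0.045,0,0.02,0,0,0,0.75],[-0.045,0,0.02,0,0,0,0.75],[-0.045,0,0.02,0,0,0,0.75],[-0.045,0,0.02,0,0,0,0.75],[0,0,0,0,0,0,0.75],[0,0,0,0,0,0,0.75]]'
python3 - <<'E'
from h import *
st()
cv2.imwrite('pics/t25.png',cv2.resize(robot.camera('top')[150:250,195:355,::-1],None,fx=5,fy=5,interpolation=cv2.INTER_CUBIC))
cv2.imwrite('pics/t25b.png',cv2.resize(robot.camera('top')[150:250,295:455,::-1],None,fx=5,fy=5,interpolation=cv2.INTER_CUBIC))
cv2.imwrite('pics/s25.png',cv2.resize(robot.camera('side')[120:320,260:420,::-1],None,fx=3,fy=3))
E
```

```text
t: 34.65
tool_pos: [0.4318, -0.3327, 0.4458]
tcp_rot: [-1.187, -1.239, 1.24]
wrist_force: [0.4, 0.2, 0.9]
gripper_width: 0.751
t 34.65 tcp [ 0.4318 -0.3327  0.4458] grasp [ 0.4315 -0.3325  0.2818] yaw 92.39 tiltdown [-0.001  0.001 -1.   ] F [0.4 0.2 0.9] w 0.751
```

View pics/t25.png

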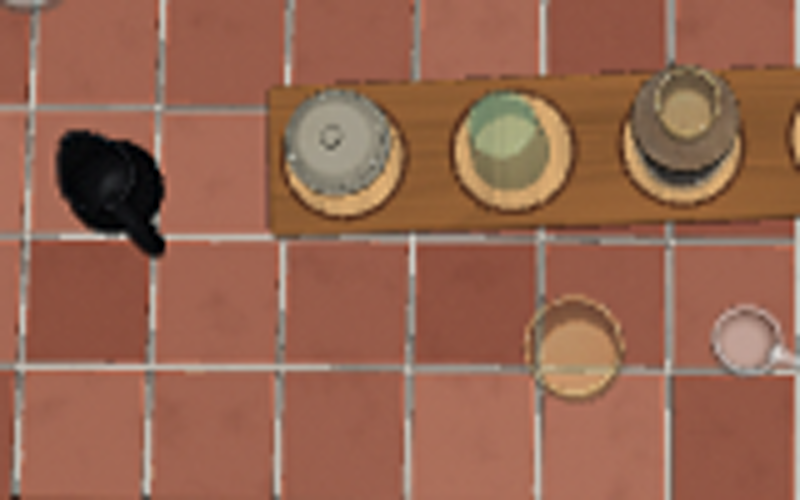

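View pics/t25b.png

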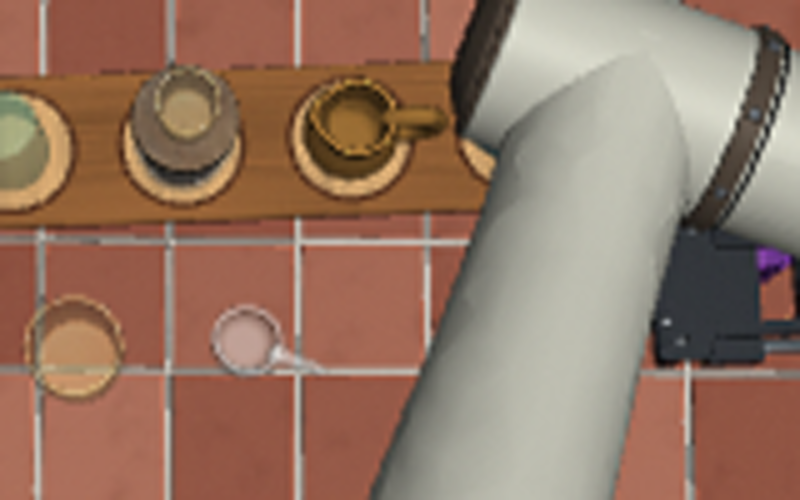

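View pics/s25.png

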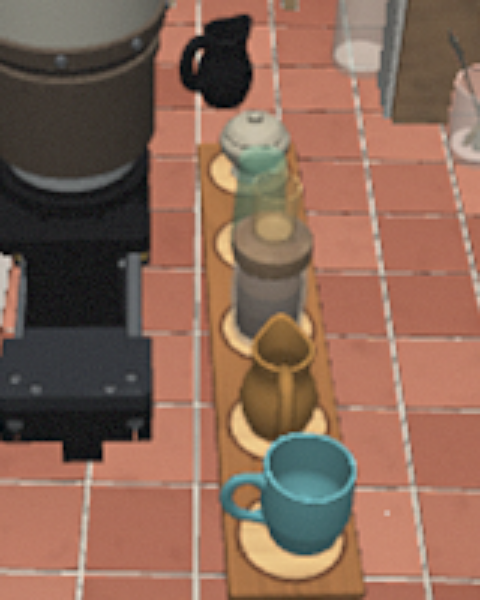

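```bash
python3 - <<'E'
from h import *
y=np.array([-.0433,.9991]);x=np.array([.9991,.0433]);o=np.array([.5604,-.0108])
def f(k,u,v,z,ox=195):
    w=onz('top',u/5+ox,v/5+150,z); d=w[:2]-o; print(k,w.round(4),'board x,y',(d@x).round(4),(d@y).round(4))
f('lid',686,120.5,.12);f('foot',688,112,.12);f('rim',688,103,.172);f('jug',352,133,.045,295)
f('glass foot',510,153,.014);f('glass top',504,128,.114)
E
```

```text
lid [ 0.5554 -0.0124  0.12  ] board x,y -0.005 -0.0014
foot [ 0.5607 -0.0136  0.12  ] board x,y 0.0002 -0.0028
rim [ 0.5563 -0.0124  0.172 ] board x,y -0.0042 -0.0014
jug [ 0.5619 -0.12    0.045 ] board x,y -0.0033 -0.1091
glass foot [0.5527 0.0999 0.014 ] board x,y -0.0029 0.1109
glass top [0.5512 0.0984 0.114 ] board x,y -0.0045 0.1095
```

All well inside tolerance, upright and untouched by the robot; handing in.

```bash
python3 -c "
from station import robot
print(robot.finish_job())"
```

```text
the job is handed in; nothing more can be done
None
```

I set all four things out on the board and handed the job in after about 35 s of the 120 s. The coffee jar is on the middle place, the green glass on the sugar bowl's side and the brown jug on the mug's side. The tea glass is on the jar's lid. The hand-in reports no verdict.

| Thing | Offset from its target, across / along the board |
|---|---|
| Coffee jar | about 5 mm / 1.5 mm |
| Green glass | 3–5 mm / 1 mm |
| Jug (belly) | about 3 mm / 1 mm |
| Tea glass, from the lid centre | about 1–5 mm / 1.5 mm |

These come from the top view taken after the arm had moved clear.

- **Disagreements:** the wrist camera put the jar about 0.5–2 mm off across the board, where the top view said 5 mm. It put the jug's belly about 2.5 mm off its place. The tea glass's foot and rim differed by about 4 mm across the board in the top view. All of these are inside the 14–15 mm tolerances.
- **Upright and untouched:** all four things looked upright in the last pictures, and the gripper was well clear of everything. The sugar bowl, beaker and clear cup looked unmoved. The arm hid the mug in the last top view, but the side view showed it standing on its place. I did not measure these four in numbers.

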